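# Put the clipped specimens away in the covered carousel

### The job

Put every specimen carrier that is still out - those held under the spring fingers of the white stage and the one loose on the bench - into the round carousel, each standing upright in an empty compartment of its own, turning the clear cover so that its opening lies over the compartment you want. Swing a finger up until it stays up before you lift the carrier from under it, never pull a carrier out past a lowered finger. Once all are in, finish with the cover's opening squarely over the solid dark grey blank sector and all three fingers folded down again, leaving the carrier already stored in its compartment and the other things on the bench where they are.

Things in the scene. Friction and masses are not known exactly. Their poses are not given: they have to be found in the camera images.
- carousel: Round white storage carousel, fixed, 270 mm across, 58 mm high. Origin: centre of its underside. Cut like a cake into five 72-degree sectors: counterclockwise from above, from its own x axis: a solid dark grey blank sector (middle at 0 degrees), then open-topped compartments 1, 2, 3, 4 (middles at 72, 144, 216, 288 degrees), floors 8 mm up, walls 50 mm high, 26 mm radius hub to 127 mm radius rim wall.
- cover (a joint): Angle (rad, counterclockwise from above) of the clear round cover, 274 mm across, 60 to 64 mm above the bench, that turns on the carousel's centre line. One 72-degree sector is cut out of it from hub to rim: the opening. 0 = opening over the blank sector; k x 1.257 (or that less 6.283) = over compartment k. Stops at -4 and +4; stays where left (friction 0.12 N m).
- cover_grip (a point): Where to grip the cover's handle: on the centre line, 88 mm above the bench. Handle: an upright grey bar 14 mm thick, 52 mm long, 66 to 100 mm above the bench, on a flat hub disc 68 mm across. Its long side is square to the direction of the opening, so jaws close along the line from centre to opening (this point's x axis points to the opening).
- cover_opening (a point): Middle of the cover's opening, 85 mm from the cover's centre, at the height of the cover's top.
- blank (a point): Middle of the top of the carousel's solid dark grey blank sector, 85 mm from the centre, 58 mm above the bench.
- stage: White fixed plate 170 x 310 x 12 mm; origin: centre of its underside. Stations A, B, C in a row at its y = +100, 0, -100 mm; its x points mostly away from the robot, from seats to finger hinges. Seats at x = -35 mm, each between four steel pins (8 mm high, on the diagonals, 41.5 mm radius) that stop a carrier sliding: lift it straight up. Finger hinge lines: parallel to y, at x = +50 mm, 26 mm above the bench.
- comp_1 (a point): Middle of the floor of compartment 1 of the carousel, 85 mm from its centre, 8 mm above the bench.
- comp_2 (a point): Middle of the floor of compartment 2 of the carousel, 85 mm from its centre, 8 mm above the bench.
- comp_3 (a point): Middle of the floor of compartment 3 of the carousel, 85 mm from its centre, 8 mm above the bench.
- comp_4 (a point): Middle of the floor of compartment 4 of the carousel, 85 mm from its centre, 8 mm above the bench.
- clip_A (a joint): Spring finger A, a 12 mm wide steel strip over seat A; rad: 0 = down on a carrier (-0.03 on an empty seat), 1.75 = up at its stop. Over-centre spring: snaps down below 0.8, up above it and stays. Move it by the 20 mm black ball near its tip (5 N): when down, the ball's centre is 50 mm from the hinge line towards the seat (stage x = 0) and 25 mm above it (51 mm over the bench); it swings with the finger, up and away from the seat.
- clip_B (a joint): Spring finger B, a 12 mm wide steel strip over seat B; rad: 0 = down on a carrier (-0.03 on an empty seat), 1.75 = up at its stop. Over-centre spring: snaps down below 0.8, up above it and stays. Move it by the 20 mm black ball near its tip (5 N): when down, the ball's centre is 50 mm from the hinge line towards the seat (stage x = 0) and 25 mm above it (51 mm over the bench); it swings with the finger, up and away from the seat.
- clip_C (a joint): Spring finger C, a 12 mm wide steel strip over seat C; rad: 0 = down on a carrier (-0.03 on an empty seat), 1.75 = up at its stop. Over-centre spring: snaps down below 0.8, up above it and stays. Move it by the 20 mm black ball near its tip (5 N): when down, the ball's centre is 50 mm from the hinge line towards the seat (stage x = 0) and 25 mm above it (51 mm over the bench); it swings with the finger, up and away from the seat.
- carrier_A: Specimen carrier, to be put away: a steel disc 70 mm across and 6 mm thick with an upright black cylinder (the sample) 25 mm across in its middle, 46 mm high in all, about 220 g. Origin: centre of the disc's underside; z up. It starts on seat A of the stage under finger A. May be absent.
- carrier_B: Specimen carrier, to be put away: a steel disc 70 mm across and 6 mm thick with an upright black cylinder (the sample) 25 mm across in its middle, 46 mm high in all, about 220 g. Origin: centre of the disc's underside; z up. It starts on seat B of the stage under finger B. May be absent.
- carrier_C: Specimen carrier, to be put away: a steel disc 70 mm across and 6 mm thick with an upright black cylinder (the sample) 25 mm across in its middle, 46 mm high in all, about 220 g. Origin: centre of the disc's underside; z up. It starts on seat C of the stage under finger C. May be absent.
- carrier_D: Specimen carrier, to be put away: a steel disc 70 mm across and 6 mm thick with an upright black cylinder (the sample) 25 mm across in its middle, 46 mm high in all, about 220 g. Origin: centre of the disc's underside; z up. It starts loose on the bench between stage and carousel.
- stored_1: Specimen carrier of the same kind, already stored in compartment 1; leave it there. Only one of the four stored ones is present.
- stored_2: Specimen carrier of the same kind, already stored in compartment 2; leave it there. Only one of the four stored ones is present.
- stored_3: Specimen carrier of the same kind, already stored in compartment 3; leave it there. Only one of the four stored ones is present.
- stored_4: Specimen carrier of the same kind, already stored in compartment 4; leave it there. Only one of the four stored ones is present.
- ruler: Bystander: steel ruler lying flat, 30 x 150 x 4 mm, origin at centre of underside.
- oil_bottle: Bystander: small amber jar, 48 mm across, 85 mm high, origin at centre of underside.
- slide_box: Bystander: cardboard box, 70 x 90 x 35 mm, origin at centre of underside.

How it is judged (in metres and radians):
On the way:
1. every carrier that was out stands in a compartment of the carousel (((horizontal distance between carrier_A and comp_1 below 0.03 m and z of carrier_A in the frame of comp_1 between -0.006 and 0.006 m and angle between carrier_A's own z axis and vertical below 0.12 rad) or (horizontal distance between carrier_A and comp_2 below 0.03 m and z of carrier_A in the frame of comp_2 between -0.006 and 0.006 m and angle between carrier_A's own z axis and vertical below 0.12 rad) or (horizontal distance between carrier_A and comp_3 below 0.03 m and z of carrier_A in the frame of comp_3 between -0.006 and 0.006 m and angle between carrier_A's own z axis and vertical below 0.12 rad) or (horizontal distance between carrier_A and comp_4 below 0.03 m and z of carrier_A in the frame of comp_4 between -0.006 and 0.006 m and angle between carrier_A's own z axis and vertical below 0.12 rad)) and ((horizontal distance between carrier_B and comp_1 below 0.03 m and z of carrier_B in the frame of comp_1 between -0.006 and 0.006 m and angle between carrier_B's own z axis and vertical below 0.12 rad) or (horizontal distance between carrier_B and comp_2 below 0.03 m and z of carrier_B in the frame of comp_2 between -0.006 and 0.006 m and angle between carrier_B's own z axis and vertical below 0.12 rad) or (horizontal distance between carrier_B and comp_3 below 0.03 m and z of carrier_B in the frame of comp_3 between -0.006 and 0.006 m and angle between carrier_B's own z axis and vertical below 0.12 rad) or (horizontal distance between carrier_B and comp_4 below 0.03 m and z of carrier_B in the frame of comp_4 between -0.006 and 0.006 m and angle between carrier_B's own z axis and vertical below 0.12 rad)) and ((horizontal distance between carrier_C and comp_1 below 0.03 m and z of carrier_C in the frame of comp_1 between -0.006 and 0.006 m and angle between carrier_C's own z axis and vertical below 0.12 rad) or (horizontal distance between carrier_C and comp_2 below 0.03 m and z of carrier_C in the frame of comp_2 between -0.006 and 0.006 m and angle between carrier_C's own z axis and vertical below 0.12 rad) or (horizontal distance between carrier_C and comp_3 below 0.03 m and z of carrier_C in the frame of comp_3 between -0.006 and 0.006 m and angle between carrier_C's own z axis and vertical below 0.12 rad) or (horizontal distance between carrier_C and comp_4 below 0.03 m and z of carrier_C in the frame of comp_4 between -0.006 and 0.006 m and angle between carrier_C's own z axis and vertical below 0.12 rad)) and ((horizontal distance between carrier_D and comp_1 below 0.03 m and z of carrier_D in the frame of comp_1 between -0.006 and 0.006 m and angle between carrier_D's own z axis and vertical below 0.12 rad) or (horizontal distance between carrier_D and comp_2 below 0.03 m and z of carrier_D in the frame of comp_2 between -0.006 and 0.006 m and angle between carrier_D's own z axis and vertical below 0.12 rad) or (horizontal distance between carrier_D and comp_3 below 0.03 m and z of carrier_D in the frame of comp_3 between -0.006 and 0.006 m and angle between carrier_D's own z axis and vertical below 0.12 rad) or (horizontal distance between carrier_D and comp_4 below 0.03 m and z of carrier_D in the frame of comp_4 between -0.006 and 0.006 m and angle between carrier_D's own z axis and vertical below 0.12 rad))), for 0.3 s.
At the end, for the whole second after the job is handed in: Each carrier that was out rests on the floor of its own compartment (within 30 mm of its middle, tilt under 7 degrees); the stored one is still in its compartment; the opening's middle is within 13 mm of the blank sector's; all three fingers are below 0.1 rad (all of step 1 and horizontal distance between stored_1 and comp_1 below 0.03 m and z of stored_1 in the frame of comp_1 between -0.006 and 0.006 m and angle between each of stored_1, stored_2, stored_3, stored_4's own z axis and vertical below 0.12 rad and horizontal distance between stored_2 and comp_2 below 0.03 m and z of stored_2 in the frame of comp_2 between -0.006 and 0.006 m and horizontal distance between stored_3 and comp_3 below 0.03 m and z of stored_3 in the frame of comp_3 between -0.006 and 0.006 m and horizontal distance between stored_4 and comp_4 below 0.03 m and z of stored_4 in the frame of comp_4 between -0.006 and 0.006 m and linear speed of each of carrier_A, carrier_B, carrier_C, carrier_D below 0.02 m/s and horizontal distance between cover_opening and blank below 0.013 m and value of joint each of clip_A, clip_B, clip_C below 0.1 rad); the robot touches nothing.
It fails at once if a carrier is lifted off its seat with its finger still pressing on it ((z of carrier_A in the frame of stage between 0.024 and 0.06 m and x of carrier_A in the frame of stage between -0.07 and 0 m and y of carrier_A in the frame of stage between 0.065 and 0.135 m and contact force between carrier_A and stage above 1.5 N) or (z of carrier_B in the frame of stage between 0.024 and 0.06 m and x of carrier_B in the frame of stage between -0.07 and 0 m and y of carrier_B in the frame of stage between -0.035 and 0.035 m and contact force between carrier_B and stage above 1.5 N) or (z of carrier_C in the frame of stage between 0.024 and 0.06 m and x of carrier_C in the frame of stage between -0.07 and 0 m and y of carrier_C in the frame of stage between -0.135 and -0.065 m and contact force between carrier_C and stage above 1.5 N)).
It fails at once if the ruler, jar or box is knocked aside by more than 3 cm (distance of any of ruler, oil_bottle, slide_box from where it was at the start of the episode above 0.03 m).
Of carrier_A, carrier_B, carrier_C only 1 to 2 are there at a start; the rules pass over those that are not, and their reading is None.
Of stored_1, stored_2, stored_3, stored_4 only 1 to 1 are there at a start; the rules pass over those that are not, and their reading is None.
At some moment in a run one of carrier_D may be knocked a few centimetres aside while the robot is not near it.
It also fails if it takes over 210 s, if anything falls off the work surface, if the arm or the gripper's body presses on something with over 40 N, if the wrist force passes 120 N, or if a joint passes its speed limit or range.

### The arm

A 6-joint arm with a two-finger parallel gripper is mounted at the origin on the work surface. World frame = base frame: x ahead of the robot, y to its left, z up, the work surface at z = 0. Lengths are in m, angles in degrees, forces in N, time in s.
With the tool pointing down it reaches from about 0.35 to 0.85 m from the base axis. Payload 8.1 kg.
Tool frame: the origin (TCP) lies midway between the tips of the shut fingers; the grasp point (between the pads) lies 19 mm behind it; z points along the fingers, y is the line along which they close (so a half turn about z gives the same grasp; the last joint's range is limited). The gripper opens to 85 mm and grips with 20 to 120 N. Pads are 22 mm wide; open, the fingers measure 114 mm over their backs; the gripper's body (76 mm by 85 mm) begins 54 mm behind the grasp point. The pads swing forward as they close: fully open they stand 13 mm farther back than shut.
Start: joints at [-77.888, 7.471, 85.268, -0, 87.261, -4.893], TCP at [0.175, -0.574, 0.231] pointing down, gripper open.
Joint ranges: [-169.43, 169.43], [-51.17, 129.36], [1.28, 143.12], [-76.62, 256.62], [0, 156.53], [-152.29, 152.29]. Speed limits (degrees/s): [136.94, 136.94, 159.86, 180, 180, 180].

### API

Orientations are given as a 3x3 rotation matrix whose columns are the frame's x, y, z axes.
In Python, from station import get_state, snapshot, robot, find_in, landmark_of gives the robot as it stands. The module is installed in compiled form; this text tells all that it offers.
- The arm moves only by the shell command python3 -m jog 'ROWS'. ROWS is JSON, a list of rows, each a list of 3 entries, a list of its own where there are three numbers: the finger opening in cm, from 0 to 8.54, then the shift along the tool's x, y, z in cm, then the turn about the tool's z in degrees. A call has 1 to 20 rows; each row shifts and turns the commanded pose from where the row before left it, along the tool's axes as they then stand; what a row does not reach is not made up. A row lasts 1/10 s, in which the tool goes at most 50 mm and 8.59 degrees, less where a joint would pass 70% of its speed; a pose out of reach is approached as far as the arm can. A call with a gripper value outside its range is refused whole. The fingers move at their own pace and stop on an object; the grip force is fixed at half the most. Time passes only in rows, so rows that do not move let the fingers close. It gives the time, the measured TCP pose, the force, the opening and the grip force at its end, in the units of the state.
- get_state(): the state, without advancing time (a new reading comes with each control period).
- snapshot(name): name is "side" or "top"; returns a dict with "img" (384x512x3 uint8, red, green, blue), "fov_y" (degrees; the focal length in pixels is half the picture's height over the tangent of half this angle, whatever the lens; pixels are square), "cx", "cy" (the principal point, pixels), "k1" (the pictures are not rectified: a ray, as slopes to the right and down, at radius r is drawn at 1 + k1 r^2 times it, then the intrinsics apply), "R" (3x3) and "t" (3): a world point X has camera coordinates R X + t. Camera axes: x right, y down, z forward; pixel columns grow to the right and rows downward; lengths in m; the calibration is good to about 2 mm. A picture is of the moment at which its call begins. There is no depth.
- robot.sign_off(): hands the job in; it is judged then, once.
Trained networks look in the newest picture that a camera, given by its name, has taken for a name from the list of things; names that differ only in an ending like _2 or _b are one class to them, and where a whole thing is asked for, a point or a joint stands for the part that bears it (a point fixed in the world has none). Each returns a list of dicts, best first, with "p" (0 to 1); they miss things now and then, are a little off and sometimes report something else, mostly with a low value. They report only what shows in the picture. A call takes as long as a camera call.
- find_in(thing, camera): "at" ([column, row] as shares, 0 to 1, of the picture: columns of its width, rows of its height, amid what is visible of it).
- landmark_of(thing, camera): "at" ([column, row] as shares, 0 to 1, of the picture: columns of its width, rows of its height: a listed point, or the origin of a listed thing).
The state is a dict: "time_s": time; "joint_positions": joint angles; "joint_vel": joint speeds; "joint_efforts": joint torques, N m; "ee_pos": TCP position; "tcp_rot": TCP orientation; "force": force on the tool from outside, world axes, zero at the start; "ft_torque": the same for the moment, N m; "grip_width": finger opening in m; "finger_force": force on a finger pad.
Only numpy, scipy, OpenCV 4.12 (cv2) and the standard library are available. Lean on these libraries where they do the work, as an engineer would, in place of code of your own. Each camera call takes 0.05 s, during which the arm holds its last target. There are 200 camera calls.

## Working session

There is one attempt and no reset: what is moved stays moved. The work goes in short steps, Python scripts to look and compute and a shell command to move; the robot and the scene stay as the last step left them, time stands still between calls to the robot, and variables do not carry over. Pictures are saved under pics/ and viewed, at most 14 in all, crops included, and the job is handed in when it is done.

```bash
mkdir -p pics; cat > h.py <<'E'
import numpy as np, cv2
from station import get_state, snapshot, robot, find_in, landmark_of
def ray(s,at):
    f=192/np.tan(np.radians(s["fov_y"])/2)
    d=np.array([(at[0]*512-s["cx"])/f,(at[1]*384-s["cy"])/f]); u=d.copy()
    for _ in range(30): u=d/(1+s["k1"]*(u@u))
    R=np.array(s["R"]);t=np.array(s["t"])
    return -R.T@t, R.T@np.array([u[0],u[1],1])
def atz(s,at,z):
    o,d=ray(s,at); return o+d*(z-o[2])/d[2]
def proj(s,X):
    f=192/np.tan(np.radians(s["fov_y"])/2)
    c=np.array(s["R"])@np.array(X)+np.array(s["t"]); u=c[:2]/c[2]
    u=u*(1+s["k1"]*(u@u)); return u*f+[s["cx"],s["cy"]]
def tri(s1,a1,s2,a2):
    A=[];b=[]
    for s,a in((s1,a1),(s2,a2)):
        o,d=ray(s,a); d/=np.linalg.norm(d); P=np.eye(3)-np.outer(d,d); A.append(P); b.append(P@o)
    return np.linalg.lstsq(np.vstack(A),np.hstack(b),rcond=None)[0]
def save(s,n,k=1.5): cv2.imwrite(f"pics/{n}.png",cv2.resize(s["img"][:,:,::-1],None,fx=k,fy=k,interpolation=cv2.INTER_CUBIC))
E
python3 - <<'E'
from h import *
np.set_printoptions(precision=4,suppress=True)
S={n:snapshot(n) for n in("side","top")}
for n in S: save(S[n],n+"0"); print(n,S[n]["fov_y"],ray(S[n],(.5,.5)))
Z=dict(carousel=0,cover_grip=.088,cover_opening=.064,blank=.058,stage=0,comp_1=.008,comp_2=.008,comp_3=.008,comp_4=.008,carrier_A=.012,carrier_D=0,stored_1=.008,ruler=0,oil_bottle=0,slide_box=0)
for k,z in Z.items():
    for n in S:
        for r in landmark_of(k,n)[:4]:
            if r["p"]>.2: print(k,n,round(r["p"],2),np.round(np.array(r["at"])*[512,384]),atz(S[n],r["at"],z)[:2])
print(get_state())
E
```

```text
side 43.31502907453649 (array([0.4848, 1.2524, 0.884 ]), array([ 0.0811, -0.8429, -0.5324]))
top 43.29919996323266 (array([0.5106, 0.0373, 1.2006]), array([ 0.0544,  0.017 , -0.9985]))
carousel side 0.85 [278. 179.] [ 0.5482 -0.2395]
carousel side 0.62 [294. 164.] [ 0.4933 -0.3593]
carousel top 0.89 [389. 199.] [ 0.5618 -0.2766]
carousel top 0.47 [349. 126.] [ 0.7468 -0.175 ]
cover_grip side 0.62 [279. 151.] [ 0.5499 -0.2881]
cover_grip top 0.8 [399. 202.] [ 0.5525 -0.2762]
cover_grip top 0.43 [351. 126.] [ 0.7278 -0.1642]
cover_grip top 0.36 [389. 200.] [ 0.5569 -0.2537]
cover_opening side 0.67 [268. 171.] [ 0.5801 -0.1812]
cover_opening top 0.4 [356. 195.] [ 0.5691 -0.1805]
blank side 0.58 [297. 168.] [ 0.4833 -0.2231]
blank top 0.76 [374. 229.] [ 0.489  -0.2257]
stage side 0.59 [289. 279.] [0.492  0.2836]
stage top 0.72 [170. 231.] [0.477  0.2696]
stage top 0.45 [347. 126.] [ 0.7454 -0.1692]
comp_1 side 0.97 [253. 174.] [ 0.6384 -0.2534]
comp_1 side 0.93 [273. 160.] [ 0.5735 -0.3677]
comp_1 side 0.91 [298. 167.] [ 0.4793 -0.3185]
comp_1 side 0.8 [268. 184.] [ 0.5798 -0.1898]
comp_
[... 1525 characters left out ...]
. 164.] [ 0.4815 -0.3593]
slide_box top 0.91 [234. 120.] [0.757 0.115]
slide_box top 0.37 [275. 145.] [0.6955 0.0119]
{'time_s': 1.6, 'joint_positions': array([-77.8864,   7.4712,  85.2676,   0.0018,  87.2596,  -4.8936]), 'joint_vel': array([ 0.0623,  0.031 ,  0.0147, -0.1384,  0.0835, -0.0749]), 'joint_efforts': array([ -0.0021, -56.931 , -50.085 ,  -0.0005,   0.0012,  -0.    ]), 'ee_pos': array([ 0.1755, -0.5738,  0.2313]), 'tcp_rot': array([[ 0.9563,  0.2925,  0.    ],
       [ 0.2925, -0.9563, -0.    ],
       [ 0.    ,  0.    , -1.    ]]), 'force': array([ 0.4391, -0.3452, -0.1947]), 'ft_torque': array([-0.0265, -0.0169, -0.0014]), 'finger_force': 0.0, 'grip_width': 0.08581812917595752}
```

View pics/top0.png

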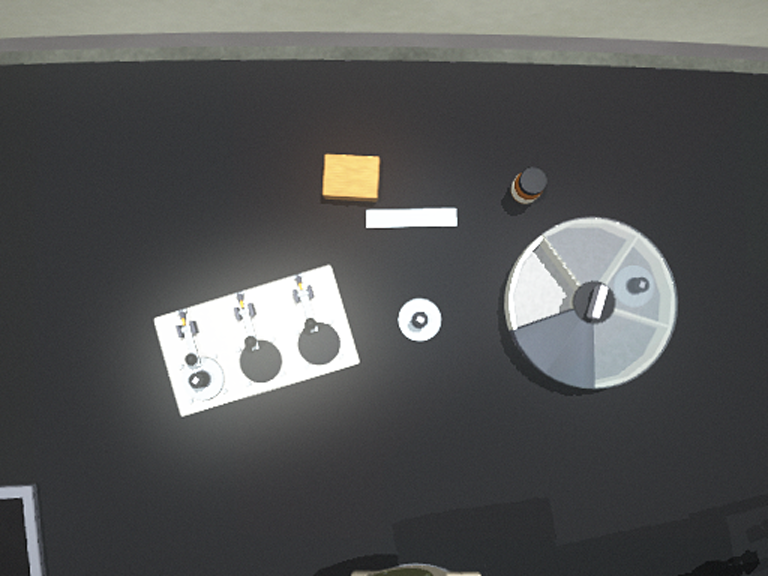

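View pics/side0.png

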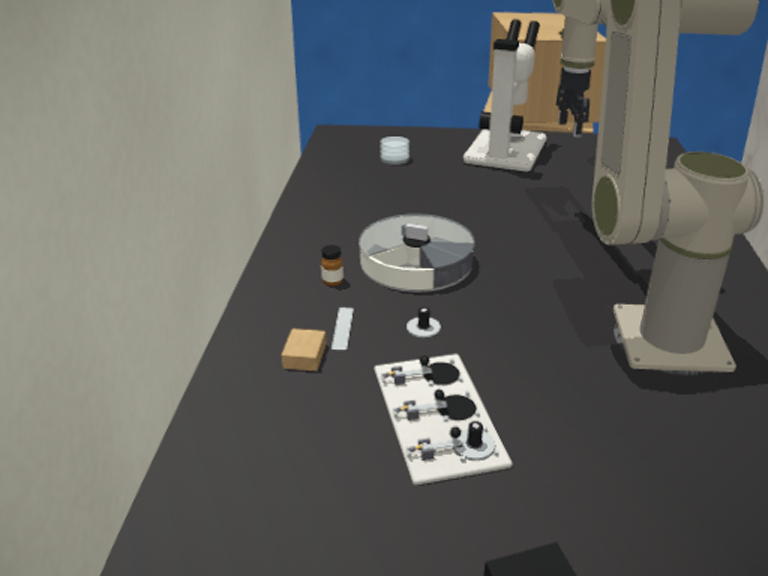

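Only carrier A is on the stage (top0 px (200,380)), with seats B and C empty. D is at (420,320). The stored carrier is in the right-hand compartment (637,285), which is compartment 2. The opening faces up-left (535,290), over compartment 4, and the blank is at bottom-left. Next I'll measure precisely.

```bash
cat >> h.py <<'E'
def blobs(s,thr):
    g=cv2.cvtColor(s["img"],cv2.COLOR_RGB2GRAY); m=(g>thr).astype(np.uint8)
    return [c[:,0,:] for c in cv2.findContours(m,cv2.RETR_EXTERNAL,cv2.CHAIN_APPROX_NONE)[0] if len(c)>25]
def world(s,c,z): return np.array([atz(s,((p[0])/512,(p[1])/384),z)[:2] for p in c],np.float32)
def fitD(s,z=.006,near=None):
    out=[]
    for c in blobs(s,140):
        w=world(s,c,z); (x,y),r=cv2.minEnclosingCircle(w)
        if .028<r<.042 and x<.68: out.append((round(x,4),round(y,4),round(r,4)))
    return out
def togo(x,y,z,psi=None):
    """shift in current tool axes (cm) and turn (deg) to reach world TCP x,y,z, yaw psi of tool x; turn applied at the end"""
    st=get_state(); R=np.array(st["tcp_rot"]); p=np.array(st["ee_pos"])
    d=R.T@(np.array([x,y,z])-p)*100
    cur=np.degrees(np.arctan2(R[1,0],R[0,0]))
    print("pos",p.round(4),"yaw",cur.round(2),"shift cm",d.round(2), "turn",None if psi is None else round(((cur-psi+180)%360)-180,2),"t",st["time_s"],"F",np.round(st["force"],1),"w",round(st["grip_width"],4))
    if psi is not None:
        a=np.radians(psi);Rt=np.array([[np.cos(a),np.sin(a),0],[np.sin(a),-np.cos(a),0],[0,0,-1]])
        print("  shift if turned first",(Rt.T@(np.array([x,y,z])-p)*100).round(2))
E
python3 - <<'E'
from h import *
np.set_printoptions(precision=4,suppress=True)
s=snapshot("top"); d=snapshot("side")
print("D",fitD(s),fitD(s,.0))
for c in blobs(s,130):
    w=world(s,c,.012)
    if .4<w[:,0].mean()<.6 and w[:,1].mean()>.15:
        r=cv2.minAreaRect(w); print("stage",r,cv2.boxPoints(r))
for thr in(75,90,130):
  for c in blobs(s,thr):
    w=world(s,c,.062); (x,y),r=cv2.minEnclosingCircle(w)
    if .1<r<.18 and y<-.1: print("car",thr,x,y,r,cv2.fitEllipse(w))
for k,z in dict(clip_A=.051,clip_B=.051,clip_C=.051,cover=.088).items():
    for n,q in(("top",s),("side",d)):
        for f in (find_in,landmark_of):
            for r in f(k,n)[:3]: print(k,n,f.__name__,round(r["p"],2),np.round(np.array(r["at"])*[512,384],1),atz(q,r["at"],z)[:2])
cv2.imwrite("pics/car.png",cv2.resize(s["img"][135:270,325:460,::-1],None,fx=4.4,fy=4.4,interpolation=cv2.INTER_CUBIC))
E
```

```text
D [(0.5253, -0.001, 0.0359)] [(0.5253, -0.0012, 0.0361)]
stage ((0.4868829846382141, 0.2688772678375244), (0.1717522293329239, 0.3114410638809204), 17.714487075805664) [[0.3577 0.3911]
 [0.4525 0.0944]
 [0.6161 0.1467]
 [0.5213 0.4433]]
car 75 0.5546016693115234 -0.27246513962745667 0.141242116689682 ((0.5557288527488708, -0.2738163471221924), (0.27160584926605225, 0.27868491411209106), 176.1753387451172)
car 90 0.55394047498703 -0.27243784070014954 0.1408431977033615 ((0.5556424856185913, -0.27378758788108826), (0.27050110697746277, 0.27776584029197693), 174.66986083984375)
car 130 0.5557116866111755 -0.27150630950927734 0.13943366706371307 ((0.5608341097831726, -0.27300965785980225), (0.2564280033111572, 0.2776971161365509), 175.26919555664062)
clip_A top call 0.52 [126.8 235.7] [0.4643 0.3649]Traceback (most recent call last):
  File "<stdin>", line 16, in <module>
ValueError: it knows: blank, carousel, carrier_A, carrier_B, carrier_C, carrier_D, comp, cover_grip, cover_opening, oil_bottle, ruler, slide_box, stage, stored
```

```bash
python3 - <<'E'
from h import *
np.set_printoptions(precision=4,suppress=True)
s=snapshot("top"); d=snapshot("side")
im=s["img"][:,:,::-1].copy(); K=5; big=cv2.resize(im,None,fx=K,fy=K,interpolation=cv2.INTER_CUBIC)
def P(x,y,z): return tuple(int(v) for v in (proj(s,[x,y,z])+.5)*K)
c=np.array([.5555,-.2735])
for a in np.radians(np.arange(0,360,4)):
    cv2.circle(big,P(c[0]+.137*np.cos(a),c[1]+.137*np.sin(a),.064),2,(0,0,255),-1)
    cv2.circle(big,P(c[0]+.135*np.cos(a),c[1]+.135*np.sin(a),.0),2,(0,255,0),-1)
for k in range(5):
    a=np.radians(143.5+36+72*k)
    cv2.line(big,P(*(c+.03*np.array([np.cos(a),np.sin(a)])),.058),P(*(c+.127*np.array([np.cos(a),np.sin(a)])),.058),(255,0,255),1)
cv2.imwrite("pics/car.png",big[135*K:255*K-1,325*K:465*K])
y=np.radians(17.7); ex=np.array([np.cos(y),np.sin(y)]); ey=np.array([-ex[1],ex[0]]); o=np.array([.487,.269])
for q in(.1,0,-.1):
    b=o+q*ey; cv2.circle(big,P(*b,.051),5,(0,0,255),-1); e=b-.035*ex; cv2.circle(big,P(*e,.012),5,(0,255,0),-1)
for a,b in((1,1),(1,-1),(-1,1),(-1,-1)): cv2.circle(big,P(*(o+a*.085*ex+b*.155*ey),.012),5,(255,0,0),-1)
cv2.circle(big,P(.525,-.001,.046),5,(0,0,255),-1)
cv2.imwrite("pics/stg.png",cv2.resize(big[165*K:285*K,95*K:305*K],None,fx=.75,fy=.75))
E
```

```text
(no output)
```

View pics/car.png

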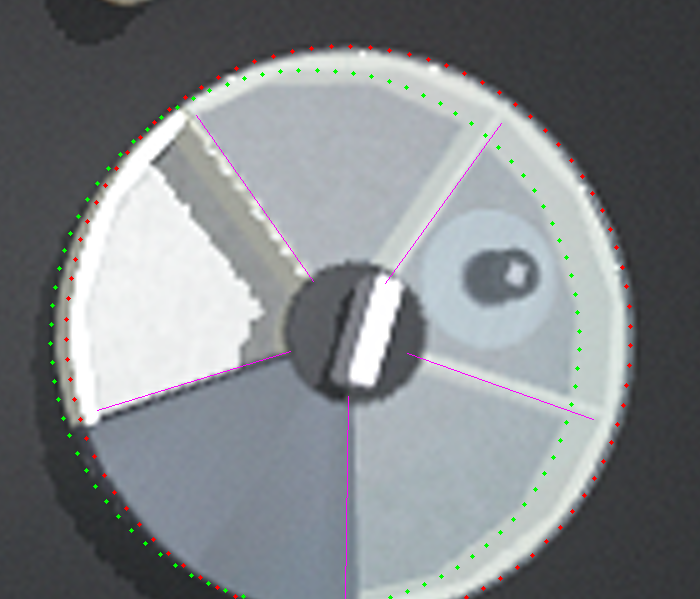

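View pics/stg.png

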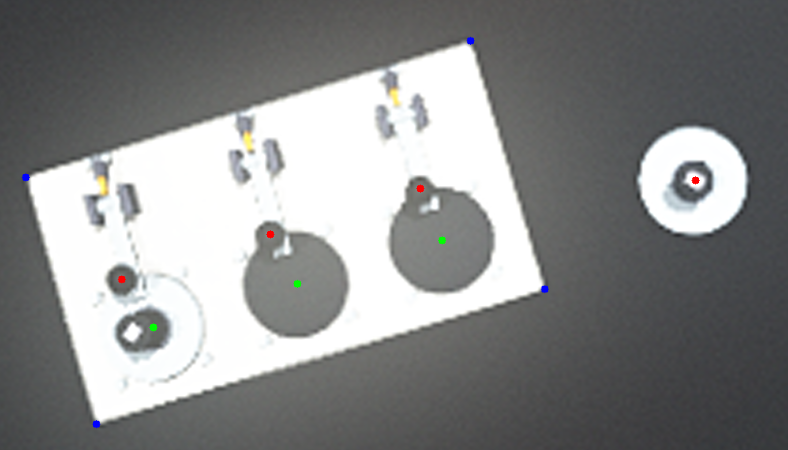

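```bash
python3 - <<'E'
from h import *
togo(.525,-.001,.12,72.5)
E
```

```text
pos [ 0.1755 -0.5738  0.2313] yaw 17.01 shift cm [ 50.17 -44.55  11.13] turn -55.49 t 1.85 F [-0.1  0.1  0.1] w 0.0852
  shift if turned first [65.14 16.11 11.13]
```

```bash
python3 -m jog '[[8.5,[3.58,-3.18,0],0],[8.5,[3.58,-3.18,0],0],[8.5,[3.58,-3.18,0],0],[8.5,[3.58,-3.18,0],0],[8.5,[3.58,-3.18,0],0],[8.5,[3.58,-3.18,0],0],[8.5,[3.58,-3.18,0],0],[8.5,[3.58,-3.18,0],0],[8.5,[3.58,-3.18,0],0],[8.5,[3.58,-3.18,0],0],[8.5,[3.58,-3.18,0],0],[8.5,[3.58,-3.18,0],0],[8.5,[3.58,-3.18,0],0],[8.5,[3.6,-3.2,0],0]]'
python3 -m jog '[[6,[0,0,1.5],-7.93],[6,[0,0,1.5],-7.93],[6,[0,0,1.5],-7.93],[6,[0,0,1.5],-7.93],[6,[0,0,1.5],-7.93],[6,[0,0,1.5],-7.93],[6,[0,0,1],-7.93],[6,[0,0,0],0]]'
python3 - <<'E'
from h import *
s=snapshot("side"); t=snapshot("top"); print(fitD(t))
for n,q in(("side",s),("top",t)):
    for r in landmark_of("carrier_D",n)[:3]: print(n,r["p"],atz(q,r["at"],0))
togo(.525,-.001,.018,72.5)
E
```

```text
time_s: 3.25
ee_pos: [0.5255, 0.0008, 0.2316]
tcp_rot: [[0.956, 0.293, 0.001], [0.293, -0.956, -0.0], [0.001, 0.0, -1.0]]
force: [0.3, -0.4, -0.5]
grip_width: 0.085
finger_force: 0.0
time_s: 4.05
ee_pos: [0.5235, -0.0011, 0.1295]
tcp_rot: [[0.298, 0.954, -0.003], [0.954, -0.298, 0.0], [-0.001, -0.003, -1.0]]
force: [-0.5, -0.1, 0.3]
grip_width: 0.06
finger_force: 0.0
[]
side 0.71 [ 4.20672039e-01  3.44398640e-01 -1.11022302e-16]
side 0.51 [ 5.22296682e-01  1.26986703e-02 -1.11022302e-16]
pos [ 0.5253 -0.0013  0.1323] yaw 72.33 shift cm [ 1.000e-02 -6.000e-02  1.143e+01] turn -0.17 t 4.25 F [ 0.5  0.4 -0. ] w 0.0603
  shift if turned first [ 0.02 -0.04 11.43]
```

```bash
python3 - <<'E'
from h import *
s=snapshot("side")
p=proj(s,[.525,-.001,0]).astype(int); print(p)
cr=s["img"][p[1]-45:p[1]+45,p[0]-60:p[0]+60].copy()
big=cv2.resize(cr[:,:,::-1],None,fx=5,fy=5,interpolation=cv2.INTER_CUBIC)
for z,c in((.006,(0,255,0)),):
  for a in np.radians(np.arange(0,360,10)):
    q=(proj(s,[.525+.035*np.cos(a),-.001+.035*np.sin(a),z])-p+[60,45]+.5)*5; cv2.circle(big,tuple(int(v) for v in q),2,c,-1)
cv2.imwrite("pics/d1.png",big)
E
```

```text
[281 217]
```

View pics/d1.png

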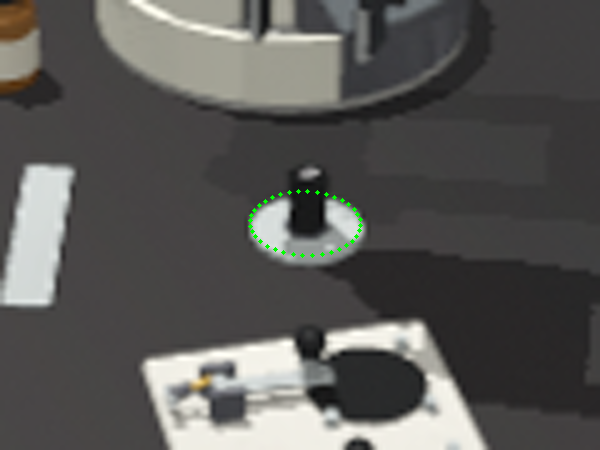

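Carrier D is still at (0.524, 0.001), so I descend and grip.

```bash
python3 -m jog '[[6,[0.2,-0.1,2],0],[6,[0,0,3],0],[6,[0,0,3],0],[6,[0,0,2.2],0],[6,[0,0,1.2],0],[6,[0,0,0],0],[1,[0,0,0],0],[1,[0,0,0],0],[1,[0,0,0],0],[1,[0,0,0],0],[1,[0,0,0],0],[1,[0,0,0],0],[1,[0,0,0],0],[1,[0,0,-1],0],[1,[0,0,-4],0],[1,[0,0,-5],0],[1,[0,0,-5],0],[1,[0,0,0],0]]'
python3 - <<'E'
from h import *
a=np.radians(72.5)
togo(.5555+.083*np.cos(a),-.2735+.083*np.sin(a),.17,72.5)
E
```

```text
time_s: 6.1
ee_pos: [0.5293, 0.0006, 0.1771]
tcp_rot: [[0.3, 0.954, 0.014], [0.954, -0.3, -0.001], [0.003, 0.014, -1.0]]
force: [1.9, 0.3, -0.4]
grip_width: 0.0232
finger_force: 59.3
pos [0.5293 0.0006 0.1771] yaw 72.52 shift cm [-17.06  10.73   0.81] turn 0.02 t 6.1 F [ 1.9  0.3 -0.4] w 0.0232
  shift if turned first [-17.05  10.74   0.71]
```

```bash
python3 -m jog '[[1,[-1.42,0.9,0],0],[1,[-2.84,1.78,0],0],[1,[-2.84,1.78,0],0],[1,[-2.84,1.78,0],0],[1,[-2.84,1.78,0],0],[1,[-2.84,1.78,0],0],[1,[-1.42,0.9,0],0],[1,[0,0,0],0],[1,[0,0,0],0],[1,[0,0,0],0]]'
python3 - <<'E'
from h import *
s=snapshot("side"); t=snapshot("top")
a=np.radians(72.5)
togo(.5555+.083*np.cos(a),-.2735+.083*np.sin(a),.027,72.5)
k=np.hstack([cv2.resize(s["img"][110:230,210:350],None,fx=2.8,fy=2.8),cv2.resize(t["img"][130:250,310:450],None,fx=2.8,fy=2.8)])
cv2.imwrite("pics/e1.png",k[:,:,::-1])
E
```

```text
time_s: 7.1
ee_pos: [0.5747, -0.1926, 0.1666]
tcp_rot: [[0.3, 0.954, -0.001], [0.954, -0.3, 0.001], [0.001, -0.001, -1.0]]
force: [0.8, 1.1, -2.5]
grip_width: 0.0234
finger_force: 59.4
pos [ 0.575  -0.1925  0.1671] yaw 72.59 shift cm [-0.02  0.58 14.01] turn 0.09 t 7.2 F [ 0.2 -0.8 -1.6] w 0.0235
  shift if turned first [-1.000e-02  5.700e-01  1.401e+01]
```

View pics/e1.png

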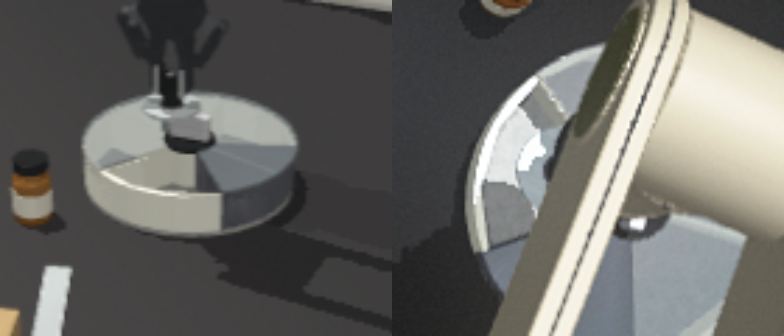

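```bash
python3 -m jog '[[1,[0,0.58,2],0],[1,[0,0,4],0],[1,[0,0,3],0],[1,[0,0,2],0],[1,[0,0,1],0],[1,[0,0,1],0],[1,[0,0,0.6],0],[1,[0,0,0.3],0],[1,[0,0,0.1],0],[1,[0,0,0],0],[1,[0,0,0],0]]'
```

```text
time_s: 8.3
ee_pos: [0.5812, -0.1957, 0.028]
tcp_rot: [[0.301, 0.954, 0.001], [0.954, -0.301, -0.0], [-0.0, 0.001, -1.0]]
force: [0.3, 1.0, -1.4]
grip_width: 0.0232
finger_force: 59.4
```

```bash
python3 -m jog '[[1,[0,0,0.1],0],[1,[0,0,0.1],0],[1,[0,0,0],0],[3.6,[0,0,0],0],[3.6,[0,0,0],0],[3.6,[0,0,0],0],[3.6,[0,0,0],0],[3.6,[0,0,-1],0],[3.6,[0,0,-3],0],[3.6,[0,0,-5],0],[3.6,[0,0,-5],0],[3.6,[0,0,0],0]]'
python3 - <<'E'
from h import *
s=snapshot("side")
togo(.5555,-.2735,.1,-14.5)
cv2.imwrite("pics/e2.png",cv2.resize(s["img"][110:230,210:350],None,fx=4,fy=4)[:,:,::-1])
E
```

```text
time_s: 9.5
ee_pos: [0.5856, -0.1974, 0.176]
tcp_rot: [[0.3, 0.954, 0.014], [0.954, -0.3, -0.006], [-0.002, 0.015, -1.0]]
force: [0.0, -0.7, 1.5]
grip_width: 0.0358
finger_force: 0.0
pos [ 0.584  -0.1968  0.172 ] yaw 72.52 shift cm [-8.17 -0.49  7.2 ] turn 87.02 t 9.55 F [ 1.2 -0.4 -0.4] w 0.0362
  shift if turned first [-0.84  8.14  7.2 ]
```

View pics/e2.png

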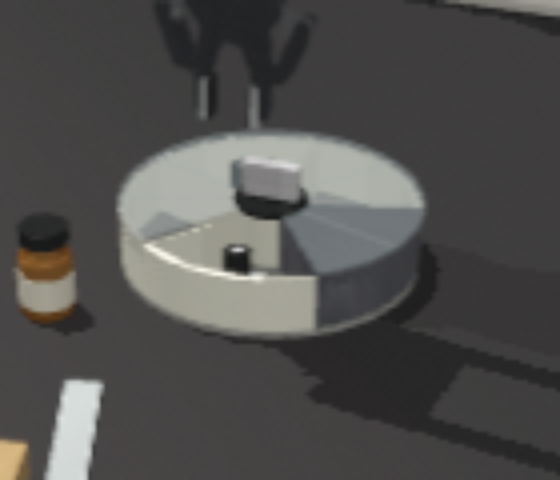

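```bash
python3 -m jog '[[6,[-4.1,-0.25,0],0],[6,[-4.1,-0.25,0],0],[6,[0,0,0],7.95],[6,[0,0,0],7.95],[6,[0,0,0],7.95],[6,[0,0,0],7.95],[6,[0,0,0],7.95],[6,[0,0,0],7.95],[6,[0,0,0],7.95],[6,[0,0,0],7.95],[6,[0,0,0],7.95],[6,[0,0,0],7.95],[6,[0,0,0],7.95],[6,[0,0,0],0],[6,[0,0,0],0]]'
python3 - <<'E'
from h import *
s=snapshot("side"); t=snapshot("top")
togo(.5555,-.2735,.073,-15)
for n,q in(("side",s),("top",t)):
    for r in landmark_of("cover_grip",n)[:3]: print(n,r["p"],atz(q,r["at"],.088))
E
```

```text
time_s: 11.05
ee_pos: [0.5509, -0.2719, 0.1646]
tcp_rot: [[0.967, -0.254, -0.001], [-0.254, -0.967, 0.001], [-0.001, -0.0, -1.0]]
force: [0.8, -0.3, 0.1]
grip_width: 0.06
finger_force: 0.0
pos [ 0.5511 -0.272   0.1649] yaw -14.75 shift cm [0.47 0.04 9.19] turn 0.25 t 11.15 F [-0.7 -0.  -0.9] w 0.0602
  shift if turned first [0.46 0.03 9.19]
side 0.96 [ 0.55413742 -0.26759517  0.088     ]
top 0.96 [ 0.55563305 -0.27053512  0.088     ]
top 0.16 [ 0.56903977 -0.17399793  0.088     ]
```

```bash
python3 -m jog '[[6,[0.45,-0.1,2],0],[6,[0,0,4],0],[6,[0,0,2.2],0],[6,[0,0,1],0],[6,[0,0,0],0],[0.5,[0,0,0],0],[0.5,[0,0,0],0],[0.5,[0,0,0],0],[0.5,[0,0,0],0],[0.5,[0,0,0],0],[0.5,[0,0,0],0],[0.5,[0,0,0],0]]'; python3 -c "
from h import *
togo(.555,-.272,.073,129.5);print(get_state()['ft_torque'])"
```

```text
time_s: 12.45
ee_pos: [0.5568, -0.2742, 0.0755]
tcp_rot: [[0.966, -0.258, 0.003], [-0.258, -0.966, -0.003], [0.003, 0.003, -1.0]]
force: [-0.9, -6.4, 3.7]
grip_width: 0.0131
finger_force: 61.1
pos [ 0.5568 -0.2742  0.0755] yaw -14.95 shift cm [-0.23 -0.17  0.25] turn -144.45 t 12.45 F [-0.9 -6.4  3.7] w 0.0131
  shift if turned first [0.29 0.   0.25]
[-0.55295002  0.27545532  0.07729488]
```

```bash
python3 -m jog '[[0.5,[0,0.1,0],0],[0.5,[0,0,0],-4],[0.5,[0,0,0],-8],[0.5,[0,0,0],-8],[0.5,[0,0,0],-8],[0.5,[0,0,0],-8],[0.5,[0,0,0],-8],[0.5,[0,0,0],-8],[0.5,[0,0,0],-8]]'; python3 -c "
from h import *
togo(.555,-.2745,.073,126.5);print(get_state()['ft_torque'])"
```

```text
time_s: 13.35
ee_pos: [0.5566, -0.2734, 0.0754]
tcp_rot: [[0.702, 0.712, 0.002], [0.712, -0.702, -0.001], [0.001, 0.002, -1.0]]
force: [-4.2, 2.3, 8.5]
grip_width: 0.0127
finger_force: 62.0
pos [ 0.5566 -0.2734  0.0754] yaw 45.39 shift cm [-0.18 -0.04  0.24] turn -81.11 t 13.35 F [-4.2  2.3  8.5] w 0.0127
  shift if turned first [ 0.01 -0.19  0.24]
[ 0.55584482  0.62169774 -0.18127506]
```

Turning works with low forces, so I continue to compartment 1.

```bash
python3 -m jog '[[0.5,[0,0,0],-8],[0.5,[0,0,0],-8],[0.5,[0,0,0],-8],[0.5,[0,0,0],-8],[0.5,[0,0,0],-8],[0.5,[0,0,0],-8],[0.5,[0,0,0],-8],[0.5,[0,0,0],-8],[0.5,[0,0,0],-8],[0.5,[0,0,0],-5.5],[0.5,[0,0,0],0],[0.5,[0,0,0],0]]'; python3 -c "
from h import *
togo(.555,-.2745,.073,126.5);print(get_state()['ft_torque'])"
```

```text
time_s: 14.55
ee_pos: [0.5555, -0.2734, 0.0754]
tcp_rot: [[-0.539, 0.843, -0.0], [0.843, 0.539, -0.0], [-0.0, -0.0, -1.0]]
force: [-8.1, 3.1, 13.2]
grip_width: 0.0127
finger_force: 62.5
pos [ 0.5555 -0.2734  0.0754] yaw 122.59 shift cm [-0.07 -0.1   0.24] turn -3.91 t 14.55 F [-8.1  3.1 13.2] w 0.0127
  shift if turned first [-0.06 -0.11  0.24]
[0.62867826 1.47289548 0.13622968]
```

```bash
python3 -m jog '[[0.5,[0,0,0],-4],[0.5,[0,0,0],0],[0.5,[0,0,0],0],[6,[0,0,0],0],[6,[0,0,0],0],[6,[0,0,0],0],[6,[0,0,0],0],[6,[0,0,-2],0],[6,[0,0,-4],0],[6,[0,0,-4],0],[6,[0,0,0],0],[6,[0,0,0],0]]'; python3 - <<'E'
from h import *
s=snapshot("side"); 
y=np.radians(17.7); ex=np.array([np.cos(y),np.sin(y)]); ey=np.array([-ex[1],ex[0]]); o=np.array([.487,.269])
b=o+.1*ey; print(b, b-.035*ex)
togo(*b,.12,17.7)
cv2.imwrite("pics/e3.png",cv2.resize(s["img"][110:230,210:350],None,fx=4,fy=4)[:,:,::-1])
E
```

```text
time_s: 15.75
ee_pos: [0.5567, -0.2738, 0.175]
tcp_rot: [[-0.596, 0.803, 0.003], [0.803, 0.596, -0.002], [-0.003, 0.001, -1.0]]
force: [-1.0, 0.3, -1.1]
grip_width: 0.0599
finger_force: 0.0
[0.45659669 0.36426615] [0.42325354 0.35362499]
pos [ 0.5557 -0.2732  0.173 ] yaw 126.57 shift cm [57.1  30.02  5.3 ] turn 108.87 t 15.8 F [-1.  -0.9 -1.6] w 0.0599
  shift if turned first [  9.94 -63.74   5.3 ]
```

View pics/e3.png

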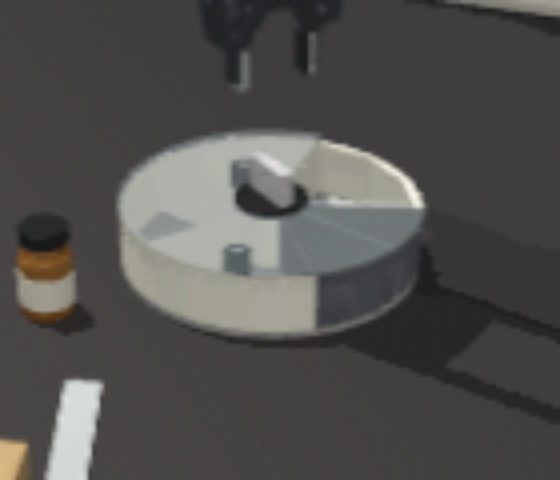

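```bash
python3 -m jog '[[5,[4.08,2.14,0],0],[5,[4.08,2.14,0],0],[5,[4.08,2.14,0],0],[5,[4.08,2.14,0],0],[5,[4.08,2.14,0],0],[5,[4.08,2.14,0],0],[5,[4.08,2.14,0],0],[5,[4.08,2.14,0],0],[5,[4.08,2.14,0],0],[5,[4.08,2.14,0],0],[5,[4.08,2.14,0],0],[5,[4.08,2.14,0],0],[5,[4.08,2.14,0],0],[5,[4.08,2.14,0],0],[5,[0,0,0],0]]'; python3 -m jog '[[5,[0,0,0],7.78],[5,[0,0,0],7.78],[5,[0,0,0],7.78],[5,[0,0,0],7.78],[5,[0,0,0],7.78],[5,[0,0,0],7.78],[5,[0,0,0],7.78],[5,[0,0,0],7.78],[5,[0,0,0],7.78],[5,[0,0,0],7.78],[5,[0,0,0],7.78],[5,[0,0,0],7.78],[5,[0,0,0],7.78],[5,[0,0,0],7.78],[5,[0,0,0],0],[5,[0,0,0],0]]' | head -2; python3 -c "
from h import *
togo(.4566,.3643,.035,17.7)"
```

```text
time_s: 17.3
ee_pos: [0.4531, 0.3682, 0.1707]
tcp_rot: [[-0.6, 0.8, -0.004], [0.8, 0.6, -0.0], [0.002, -0.003, -1.0]]
force: [0.5, -0.3, 0.2]
grip_width: 0.0501
finger_force: 0.0
time_s: 18.9
ee_pos: [0.4555, 0.3633, 0.1719]
pos [0.4555 0.3633 0.1719] yaw 17.86 shift cm [ 0.17 -0.07 13.69] turn 0.16 t 18.9 F [-1.  -0.4 -0.7] w 0.0502
  shift if turned first [ 0.14 -0.06 13.69]
```

```bash
python3 -m jog '[[5,[0.15,-0.05,3],0],[5,[0,0,5],0],[5,[0,0,3.5],0],[5,[0,0,1.8],0],[5,[0,0,0.5],0],[5,[0,0,0],0],[5,[0,0,0],0],[0.5,[0,0,0],0],[0.5,[0,0,0],0],[0.5,[0,0,0],0],[0.5,[0,0,0],0],[0.5,[0,0,0],0],[0.5,[0,0,0],0]]'; python3 -c "
from h import *
togo(.4566,.3643,.034,17.7)
for a in range(10,101,10):
    q=np.radians(153.43-a);print(a,(5.59*np.cos(q)+5).round(2),(5.59*np.sin(q)-2.5).round(2))"
```

```text
time_s: 20.2
ee_pos: [0.458, 0.3667, 0.0372]
tcp_rot: [[0.953, 0.303, 0.002], [0.303, -0.953, 0.003], [0.003, -0.002, -1.0]]
force: [-2.6, 4.6, 5.2]
grip_width: 0.0166
finger_force: 58.4
pos [0.458  0.3667 0.0372] yaw 17.67 shift cm [-0.2   0.18  0.32] turn -0.03 t 20.2 F [-2.6  4.6  5.2] w 0.0166
  shift if turned first [-0.2   0.18  0.32]
10 0.51 0.83
20 1.16 1.56
30 1.92 2.17
40 2.78 2.63
50 3.7 2.94
60 4.67 3.08
70 5.64 3.05
80 6.59 2.86
90 7.5 2.5
100 8.33 1.99
```

```bash
python3 -m jog '[[0.5,[0.51,0,-0.83],0],[0.5,[0.65,0,-0.73],0],[0.5,[0.76,0,-0.61],0],[0.5,[0.86,0,-0.46],0],[0.5,[0.92,0,-0.31],0],[0.5,[0.97,0,-0.14],0],[0.5,[0.97,0,0.03],0],[0.5,[0.95,0,0.19],0],[0.5,[0,0,0],0]]'
```

```text
time_s: 21.1
ee_pos: [0.5212, 0.385, 0.0638]
tcp_rot: [[0.953, 0.303, 0.001], [0.303, -0.953, 0.0], [0.001, 0.0, -1.0]]
force: [-0.2, 0.6, -0.3]
grip_width: 0.0048
finger_force: 0.0
```

```bash
python3 - <<'E'
from h import *
s=snapshot("side"); 
cv2.imwrite("pics/f1.png",cv2.resize(s["img"][215:335,230:370],None,fx=4,fy=4)[:,:,::-1])
E
```

```text
(no output)
```

View pics/f1.png

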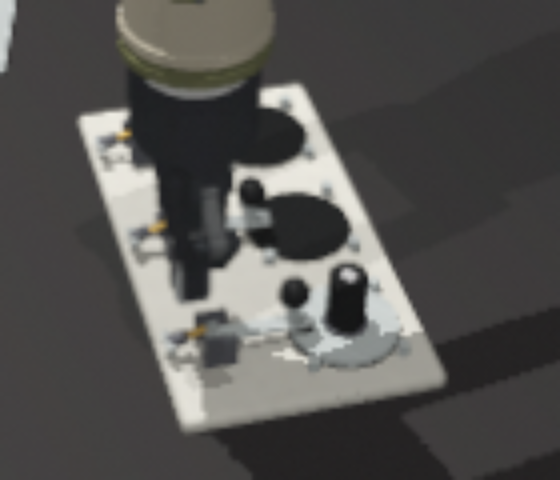

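```bash
python3 - <<'E'
from h import *
s=snapshot("side"); print(atz(s,((293/4+230-.5)/512,(292/4+215-.5)/384),.051))
togo(.4566,.3643,.13,17.7)
E
python3 -m jog '[[4,[0,0,-3],0],[4,[0,0,-4],0],[4,[-3.4,0,0],0],[4,[-3.4,0,0],0],[4,[0,0,0],0],[4,[0,0,0],0]]'
python3 -c "
from h import *
togo(.4566,.3643,.029,17.7)"
```

```text
[0.45624314 0.36814812 0.051     ]
pos [0.52   0.3847 0.0635] yaw 17.63 shift cm [-6.67  0.03 -6.64] turn -0.07 t 21.2 F [-0.4 -0.2  0.3] w 0.0049
  shift if turned first [-6.66  0.02 -6.65]
time_s: 21.8
ee_pos: [0.4544, 0.3641, 0.1339]
tcp_rot: [[0.953, 0.304, -0.0], [0.304, -0.953, -0.0], [-0.0, 0.0, -1.0]]
force: [0.3, 0.3, 0.9]
grip_width: 0.0397
finger_force: 0.0
pos [0.4544 0.3641 0.1339] yaw 17.69 shift cm [ 0.22  0.04 10.49] turn -0.01 t 21.8 F [0.3 0.3 0.9] w 0.0397
  shift if turned first [ 0.21  0.04 10.49]
```

```bash
python3 -m jog '[[4,[0.3,-0.15,2],0],[4,[0,0,3],0],[4,[0,0,3],0],[4,[0,0,2],0],[4,[0,0,0.5],0],[4,[0,0,0],0],[4,[0,0,0],0]]'
python3 -c "
from h import *
togo(.457,.3665,.029,17.7)"
```

```text
time_s: 22.5
ee_pos: [0.459, 0.3673, 0.0303]
tcp_rot: [[0.953, 0.303, 0.002], [0.303, -0.953, 0.001], [0.002, -0.001, -1.0]]
force: [0.4, -0.2, 0.2]
grip_width: 0.04
finger_force: 0.0
pos [0.459  0.3673 0.0303] yaw 17.64 shift cm [-0.21  0.02  0.13] turn -0.06 t 22.5 F [ 0.4 -0.2  0.2] w 0.04
  shift if turned first [-0.21  0.02  0.13]
```

```bash
python3 -m jog '[[4,[-0.15,0,0.1],0],[0.5,[0,0,0],0],[0.5,[0,0,0],0],[0.5,[0,0,0],0],[0.5,[0,0,0],0],[0.5,[0,0,0],0],[0.5,[0,0,0],0],[0.5,[0,0,0],0]]'
```

```text
time_s: 23.3
ee_pos: [0.4569, 0.3665, 0.0291]
tcp_rot: [[0.953, 0.303, 0.001], [0.303, -0.953, 0.001], [0.001, -0.0, -1.0]]
force: [-1.9, -1.5, 5.9]
grip_width: 0.017
finger_force: 58.3
```

```bash
python3 -m jog '[[0.5,[0.24,0,-0.43],0],[0.5,[0.27,0,-0.4],0],[0.5,[0,0,0],0]]'
```

```text
time_s: 23.6
ee_pos: [0.4602, 0.3674, 0.0355]
tcp_rot: [[0.953, 0.303, -0.002], [0.303, -0.953, -0.001], [-0.002, 0.0, -1.0]]
force: [-1.9, 1.4, -9.4]
grip_width: 0.0168
finger_force: 58.7
```

```bash
python3 -m jog '[[0.5,[0.31,0,-0.38],0],[0.5,[0.34,0,-0.35],0],[0.5,[0.37,0,-0.32],0],[0.5,[0.39,0,-0.29],0],[0.5,[0.42,0,-0.25],0],[0.5,[0.44,0,-0.21],0],[0.5,[0.45,0,-0.18],0],[0.5,[0.47,0,-0.13],0],[0.5,[0,0,0],0]]'
```

```text
time_s: 24.5
ee_pos: [0.4934, 0.3781, 0.0593]
tcp_rot: [[0.953, 0.303, 0.003], [0.303, -0.953, 0.002], [0.003, -0.001, -1.0]]
force: [-0.2, 0.0, 0.4]
grip_width: 0.0049
finger_force: 0.0
```

```bash
python3 -m jog '[[4,[0,0,-4],0],[4,[0,0,-3],0],[4,[0,0,0],0]]' | head -2; python3 - <<'E'
from h import *
s=snapshot("side"); 
cv2.imwrite("pics/f2.png",cv2.resize(s["img"][215:335,230:370],None,fx=3,fy=3)[:,:,::-1])
E
```

```text
time_s: 24.8
ee_pos: [0.4947, 0.3795, 0.1341]
```

View pics/f2.png

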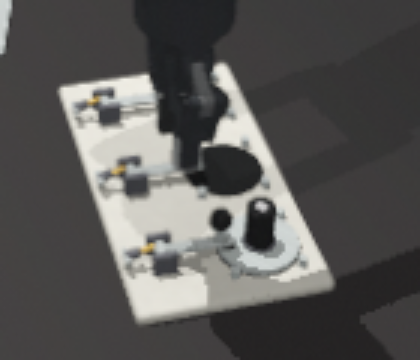

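The ball slipped out again and finger A is back down, with the ball at (303,288) and the carrier untouched. I'll retry in small checked steps.

```bash
python3 -m jog '[[4,[-3.98,0.1,0],0],[4,[0,0,0],0],[4,[0,0,2],0],[4,[0,0,4],0],[4,[0,0,3],0],[4,[0,0,1.6],0],[4,[0,0,0],0],[4,[0,0,0],0]]'
python3 -c "
from h import *
togo(.4566,.3655,.027,17.7)"
```

```text
time_s: 25.65
ee_pos: [0.4541, 0.3644, 0.0213]
tcp_rot: [[0.953, 0.303, -0.0], [0.303, -0.953, -0.0], [-0.0, 0.0, -1.0]]
force: [0.2, -0.6, 0.3]
grip_width: 0.04
finger_force: 0.0
pos [0.4541 0.3644 0.0213] yaw 17.65 shift cm [ 0.27 -0.02 -0.57] turn -0.05 t 25.65 F [ 0.2 -0.6  0.3] w 0.04
  shift if turned first [ 0.27 -0.02 -0.57]
```

```bash
python3 -m jog '[[4,[0.27,0,-0.5],0],[4,[0,0,0],0],[0.5,[0,0,0],0],[0.5,[0,0,0],0],[0.5,[0,0,0],0],[0.5,[0,0,0],0],[0.5,[0,0,0],0],[0.5,[0,0,0],0],[0.5,[0.24,0,-0.43],0],[0.5,[0.27,0,-0.4],0],[0.5,[0.31,0,-0.38],0],[0.5,[0.34,0,-0.35],0],[0.5,[0,0,0],0]]'
```

```text
time_s: 26.95
ee_pos: [0.466, 0.3691, 0.0401]
tcp_rot: [[0.953, 0.304, -0.003], [0.304, -0.953, -0.0], [-0.003, -0.001, -1.0]]
force: [-0.5, 9.3, -10.8]
grip_width: 0.0167
finger_force: 58.6
```

```bash
python3 -m jog '[[0.5,[0.37,0,-0.32],0],[0.5,[0.39,0,-0.29],0],[0.5,[0,0,0],0]]'
```

```text
time_s: 27.25
ee_pos: [0.4725, 0.3711, 0.0456]
tcp_rot: [[0.953, 0.304, -0.004], [0.304, -0.953, -0.001], [-0.004, -0.001, -1.0]]
force: [-3.3, 8.3, -11.4]
grip_width: 0.0166
finger_force: 58.7
```

```bash
python3 -m jog '[[0.5,[0.42,-0.1,-0.25],0],[0.5,[0,0,0],0]]'
```

```text
time_s: 27.45
ee_pos: [0.4771, 0.3727, 0.0479]
tcp_rot: [[0.953, 0.304, -0.003], [0.304, -0.953, -0.002], [-0.003, 0.001, -1.0]]
force: [2.0, 5.5, -14.9]
grip_width: 0.0165
finger_force: 59.1
```

```bash
python3 -m jog '[[0.5,[0.44,0,-0.21],0],[0.5,[0,0,0],0]]'
```

```text
time_s: 27.65
ee_pos: [0.4816, 0.3743, 0.05]
tcp_rot: [[0.953, 0.304, -0.002], [0.304, -0.953, -0.001], [-0.002, 0.0, -1.0]]
force: [4.3, 7.2, -18.2]
grip_width: 0.0156
finger_force: 61.2
```

```bash
python3 -m jog '[[0.5,[0.45,0,-0.18],0],[0.5,[0.47,0,-0.13],0],[0.5,[0,0,0],0]]'
```

```text
time_s: 27.95
ee_pos: [0.4923, 0.3772, 0.0561]
tcp_rot: [[0.953, 0.303, 0.001], [0.303, -0.953, -0.0], [0.001, 0.0, -1.0]]
force: [0.1, -0.2, 0.4]
grip_width: 0.0047
finger_force: 0.0
```

The force on the tool points radially inward, so my arc was too wide and the ball slid out. I'll retry lower on the ball with a flatter arc.

```bash
python3 -m jog '[[4,[0,0,-4],0],[4,[0,0,-3],0],[4,[-3.7,0,0],0],[4,[0,0,0],0],[4,[0,0,0],0]]' | head -2
python3 -c "
from h import *
togo(.4566,.3675,.024,17.7)"
```

```text
time_s: 28.45
ee_pos: [0.4558, 0.3658, 0.126]
pos [0.4558 0.3658 0.126 ] yaw 17.66 shift cm [ 0.13 -0.14 10.2 ] turn -0.04 t 28.45 F [ 0.8 -0.3  0.6] w 0.0399
  shift if turned first [ 0.13 -0.13 10.2 ]
```

```bash
python3 -m jog '[[4,[0.1,-0.15,2],0],[4,[0,0,4],0],[4,[0,0,3],0],[4,[0,0,1.2],0],[4,[0,0,0],0],[4,[0,0,0],0],[0.5,[0,0,0],0],[0.5,[0,0,0],0],[0.5,[0,0,0],0],[0.5,[0,0,0],0],[0.5,[0,0,0],0],[0.5,[0,0,0],0]]'
```

```text
time_s: 29.65
ee_pos: [0.4589, 0.3673, 0.0263]
tcp_rot: [[0.953, 0.303, 0.004], [0.303, -0.953, -0.0], [0.003, 0.001, -1.0]]
force: [1.4, -9.4, 6.8]
grip_width: 0.017
finger_force: 58.3
```

```bash
python3 -m jog '[[0.5,[0.24,0,-0.43],0],[0.5,[0.27,0,-0.4],0],[0.5,[0.31,0,-0.38],0],[0.5,[0.36,0,-0.32],0],[0.5,[0.4,0,-0.25],0],[0.5,[0.42,0,-0.2],0],[0.5,[0,0,0],0]]'
```

```text
time_s: 30.35
ee_pos: [0.4779, 0.3745, 0.0447]
tcp_rot: [[0.953, 0.303, 0.004], [0.303, -0.953, 0.002], [0.004, -0.001, -1.0]]
force: [-0.9, 0.2, 0.1]
grip_width: 0.0049
finger_force: 0.0
```

```bash
python3 -m jog '[[4,[0,0,-4],0],[4,[0,0,-4],0],[4,[-2.5,0,0],0],[4,[0,0,0],0],[4,[0,0,0],0]]' | head -2
python3 - <<'E'
from h import *
s=snapshot("top"); t=snapshot("side")
cv2.imwrite("pics/g1.png",np.hstack([cv2.resize(s["img"][195:285,90:180],None,fx=4.4,fy=4.4,interpolation=cv2.INTER_CUBIC),cv2.resize(t["img"][250:340,260:350],None,fx=4.4,fy=4.4,interpolation=cv2.INTER_CUBIC)])[:,:,::-1])
togo(.4522,.365,.027,17.7)
E
```

```text
time_s: 30.85
ee_pos: [0.4522, 0.3669, 0.1246]
pos [0.4523 0.3665 0.1235] yaw 17.65 shift cm [-0.05  0.15  9.65] turn -0.05 t 30.95 F [-0.  -0.1  0.4] w 0.04
  shift if turned first [-0.05  0.14  9.65]
```

View pics/g1.png

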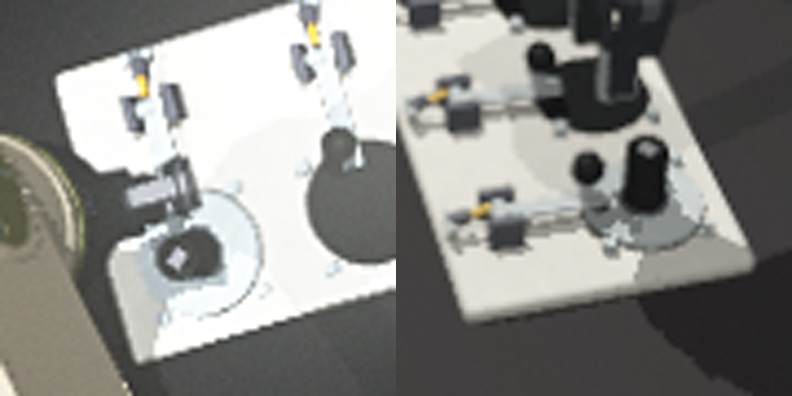

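```bash
python3 -m jog '[[4,[-0.05,0.05,2],0],[4,[0,0,4],0],[4,[0,0,2.5],0],[4,[0,0,1],0],[4,[0,0,0],0],[4,[0,0,0],0],[0.5,[0,0,0],0],[0.5,[0,0,0],0],[0.5,[0,0,0],0],[0.5,[0,0,0],0],[0.5,[0,0,0],0],[0.5,[0,0,0],0]]'
```

```text
time_s: 32.15
ee_pos: [0.4533, 0.3656, 0.0307]
tcp_rot: [[0.953, 0.303, 0.003], [0.303, -0.953, 0.0], [0.003, 0.001, -1.0]]
force: [0.0, -5.7, 6.2]
grip_width: 0.0166
finger_force: 58.3
```

```bash
python3 -m jog '[[0.5,[0.24,0,-0.43],0],[0.5,[0.27,0,-0.4],0],[0.5,[0.31,0,-0.36],0],[0.5,[0.34,0,-0.32],0],[0.5,[0,0,0],0]]'
```

```text
time_s: 32.65
ee_pos: [0.464, 0.3689, 0.0436]
tcp_rot: [[0.953, 0.302, 0.002], [0.302, -0.953, -0.0], [0.002, 0.001, -1.0]]
force: [8.7, -4.2, -13.6]
grip_width: 0.0168
finger_force: 58.7
```

```bash
python3 -m jog '[[0.5,[0.5,0.05,-0.2],0],[0.5,[0,0,0],0]]'
```

```text
time_s: 32.85
ee_pos: [0.466, 0.3693, 0.0456]
tcp_rot: [[0.953, 0.303, -0.004], [0.303, -0.953, -0.003], [-0.005, 0.001, -1.0]]
force: [-9.5, -7.8, 2.4]
grip_width: 0.0164
finger_force: 60.8
```

```bash
python3 -m jog '[[0.5,[0.45,0.05,-0.2],0],[0.5,[0,0,0],0]]'
```

```text
time_s: 33.05
ee_pos: [0.4704, 0.3707, 0.0478]
tcp_rot: [[0.953, 0.303, -0.004], [0.303, -0.953, -0.002], [-0.004, 0.001, -1.0]]
force: [-28.3, -16.2, 25.1]
grip_width: 0.0162
finger_force: 65.8
```

```bash
python3 -m jog '[[0.5,[0.0,0.1,-0.3],0],[0.5,[0.15,0.0,-0.15],0],[0.5,[0,0,0],0]]'
```

```text
time_s: 33.35
ee_pos: [0.4721, 0.3714, 0.0524]
tcp_rot: [[0.953, 0.304, -0.003], [0.304, -0.953, 0.0], [-0.003, -0.001, -1.0]]
force: [-10.3, 0.1, -1.1]
grip_width: 0.0165
finger_force: 62.3
```

```bash
python3 -m jog '[[0.5,[0.4,0.0,-0.25],0],[0.5,[0,0,0],0]]'
```

```text
time_s: 33.55
ee_pos: [0.4781, 0.3731, 0.0542]
tcp_rot: [[0.953, 0.304, 0.001], [0.304, -0.953, 0.002], [0.002, -0.002, -1.0]]
force: [4.9, 7.1, -17.3]
grip_width: 0.0164
finger_force: 62.2
```

```bash
python3 -m jog '[[0.5,[0.4,0.0,-0.22],0],[0.5,[0,0,0],0]]'
```

```text
time_s: 33.75
ee_pos: [0.482, 0.3742, 0.0559]
tcp_rot: [[0.953, 0.303, 0.001], [0.303, -0.953, 0.002], [0.002, -0.002, -1.0]]
force: [6.8, 8.5, -22.8]
grip_width: 0.0165
finger_force: 60.1
```

```bash
python3 -m jog '[[0.5,[0.3,0.0,0.1],0],[0.5,[0.45,0,-0.12],0],[0.5,[0,0,0],0]]'
```

```text
time_s: 34.05
ee_pos: [0.4904, 0.3763, 0.0588]
tcp_rot: [[0.953, 0.303, 0.003], [0.303, -0.953, 0.002], [0.004, -0.001, -1.0]]
force: [0.6, -0.3, 0.7]
grip_width: 0.0052
finger_force: 0.0
```

```bash
cat >> h.py <<'E'
def ball(st,up,s):
    y=np.radians(17.7); ex=np.array([np.cos(y),np.sin(y)]); ey=np.array([-ex[1],ex[0]])
    q=153.43-np.degrees(up); r=.0559
    b=np.array([.487,.269])+(st*.1+.002)*ey+(.05+r*np.cos(np.radians(q)))*ex
    u=proj(s,[b[0],b[1],.026+r*np.sin(np.radians(q))]); i,j=int(round(u[0])),int(round(u[1]))
    return (i,j),round(float(s["img"][j-1:j+2,i-1:i+2].mean()),0)
E
python3 -m jog '[[4,[0,0,-4],0],[4,[0,0,-4],0],[4,[-2,0,-1],0],[4,[0,0,0],0]]' | head -2
python3 - <<'E'
from h import *
s=snapshot("side")
for st in(1,0,-1): print(st,[ball(st,u,s) for u in(0,.4,.8,1.2,1.75)])
E
```

```text
time_s: 34.45
ee_pos: [0.4709, 0.3707, 0.1519]
1 [((303, 287), 25.0), ((298, 283), 203.0), ((290, 281), 204.0), ((282, 281), 205.0), ((270, 287), 226.0)]
0 [((292, 262), 38.0), ((287, 257), 163.0), ((280, 255), 224.0), ((272, 256), 225.0), ((261, 261), 229.0)]
-1 [((282, 239), 44.0), ((277, 235), 64.0), ((271, 233), 65.0), ((263, 233), 65.0), ((253, 238), 66.0)]
```

```bash
python3 -m jog '[[8.5,[0,0,0],-7.5],[8.5,[0,0,0],-7.5],[8.5,[0,0,0],-7.5],[8.5,[0,0,0],-7.5],[8.5,[0,0,0],-7.5],[8.5,[0,0,0],-7.5],[8.5,[0,0,0],-7.5],[8.5,[0,0,0],-7.5],[8.5,[0,0,0],-7.5],[8.5,[0,0,0],-7.5],[8.5,[0,0,0],-7.5],[8.5,[0,0,0],-7.5],[8.5,[0,0,0],0],[8.5,[0,0,0],0]]' | head -2
python3 - <<'E'
from h import *
togo(.4826,.3946,.075,107.7)
E
```

```text
time_s: 35.9
ee_pos: [0.4695, 0.3691, 0.1461]
pos [0.4695 0.3691 0.1461] yaw 107.42 shift cm [2.05 2.02 7.11] turn -0.28 t 35.9 F [-0.3 -0.5  0.4] w 0.0848
  shift if turned first [2.03 2.03 7.11]
```

Next I move above the gap and look at the finger's position before descending.

```bash
python3 -m jog '[[8.5,[2.05,2.02,0],-0.25],[8.5,[0,0,4],0],[8.5,[0,0,3.3],0],[8.5,[0,0,0],0],[8.5,[0,0,0],0]]' | head -2
python3 - <<'E'
from h import *
togo(.4826,.3946,.033,107.7)
s=snapshot("top"); t=snapshot("side")
cv2.imwrite("pics/g2.png",np.hstack([cv2.resize(s["img"][195:285,90:180],None,fx=4.4,fy=4.4,interpolation=cv2.INTER_CUBIC),cv2.resize(t["img"][250:340,260:350],None,fx=4.4,fy=4.4,interpolation=cv2.INTER_CUBIC)])[:,:,::-1])
E
```

```text
time_s: 36.4
ee_pos: [0.482, 0.3945, 0.0735]
pos [0.482  0.3945 0.0735] yaw 107.79 shift cm [-0.01  0.07  4.05] turn 0.09 t 36.4 F [0.3 0.5 1.2] w 0.0855
  shift if turned first [-0.01  0.06  4.05]
```

View pics/g2.png

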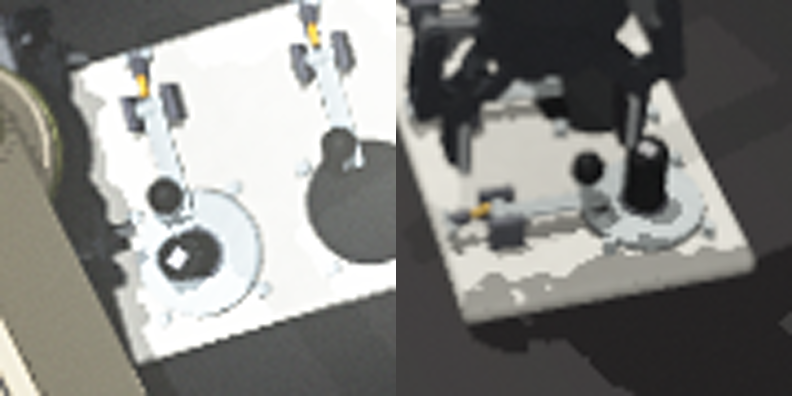

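```bash
python3 - <<'E'
from h import *
s=snapshot("top"); t=snapshot("side")
y=np.radians(17.7); ex=np.array([np.cos(y),np.sin(y)]); ey=np.array([-ex[1],ex[0]]); o=np.array([.487,.269])
for nm,sx,sy,z in(("F1in",-.0085,.121,.087),("F1out",-.023,.121,.087),("F1 in near y",-.0085,.110,.087),("F2in",.0765,.121,.087),("cyltop",-.035,.1,.058),("ball",0,.1,.051)):
    P=list(o+sx*ex+sy*ey)+[z]
    print(nm,"side crop",((proj(t,P)-[260,250]+.5)*4.4).round()+[396,0],"top crop",((proj(s,P)-[90,195]+.5)*4.4).round())
E
```

```text
F1in side crop [615. 138.] top crop [113. 225.]
F1out side crop [640. 133.] top crop [121. 251.]
F1 in near y side crop [609. 124.] top crop [133. 219.]
F2in side crop [465. 163.] top crop [69. 71.]
cyltop side crop [645. 143.] top crop [179. 258.]
ball side crop [586. 162.] top crop [165. 195.]
```

```bash
python3 -m jog '[[8.5,[0,0.05,1.2],0],[8.5,[0,0,1],0],[8.5,[0,0,0.5],0],[8.5,[0,0,0.3],0],[8.5,[0,0,0],0]]' | head -5
python3 -m jog '[[8.5,[0,0,0.4],0],[8.5,[0,0,0.3],0],[8.5,[0,0,0.3],0],[8.5,[0,0,0],0]]'
```

```text
time_s: 37.1
ee_pos: [0.4824, 0.3947, 0.043]
tcp_rot: [[-0.307, 0.952, -0.001], [0.952, 0.307, -0.001], [-0.0, -0.002, -1.0]]
force: [-0.3, -0.3, -0.3]
grip_width: 0.085
time_s: 37.5
ee_pos: [0.4827, 0.3949, 0.0334]
tcp_rot: [[-0.307, 0.952, -0.001], [0.952, 0.307, -0.0], [-0.0, -0.001, -1.0]]
force: [0.1, -0.3, -0.2]
grip_width: 0.0848
finger_force: 0.0
```

```bash
python3 -m jog '[[8.5,[-0.25,0.05,0],0],[8.5,[0,0,0],0]]' | sed -n 2,4p
python3 -m jog '[[8.5,[-0.25,0.05,0],0],[8.5,[0,0,0],0]]'| sed -n 2,4p
```

```text
ee_pos: [0.4845, 0.3927, 0.0342]
tcp_rot: [[-0.307, 0.952, 0.0], [0.952, 0.307, 0.0], [-0.0, 0.0, -1.0]]
force: [-0.5, 0.2, 0.5]
ee_pos: [0.4848, 0.3911, 0.0341]
tcp_rot: [[-0.307, 0.952, -0.001], [0.952, 0.307, 0.001], [0.001, -0.001, -1.0]]
force: [-3.2, 2.7, 0.8]
```

```bash
python3 -m jog '[[8.5,[0,0.3,0],0],[8.5,[0,0.3,0],0],[8.5,[0,0,0],0]]' | sed -n 2,5p
```

```text
ee_pos: [0.4862, 0.3917, 0.033]
tcp_rot: [[-0.308, 0.951, -0.01], [0.952, 0.308, -0.003], [0.0, -0.011, -1.0]]
force: [-22.6, -3.3, 13.3]
grip_width: 0.0851
```

```bash
python3 -m jog '[[8.5,[0,0.2,-0.43],0],[8.5,[0,0.25,-0.40],0],[8.5,[0,0,0],0]]' | sed -n 2,5p
```

```text
ee_pos: [0.4901, 0.393, 0.0409]
tcp_rot: [[-0.308, 0.951, -0.011], [0.951, 0.308, -0.004], [-0.0, -0.011, -1.0]]
force: [-22.1, -2.9, 8.7]
grip_width: 0.0854
```

```bash
python3 -m jog '[[8.5,[-0.1,0.3,-0.38],0],[8.5,[-0.1,0.34,-0.35],0],[8.5,[0,0,0],0]]' | sed -n 2,5p
```

```text
ee_pos: [0.4966, 0.3947, 0.0495]
tcp_rot: [[-0.308, 0.951, -0.011], [0.951, 0.308, -0.001], [0.002, -0.011, -1.0]]
force: [-26.2, 0.5, 16.8]
grip_width: 0.0855
```

```bash
python3 -m jog '[[8.5,[-0.1,0.25,-0.36],0],[8.5,[-0.1,0.32,-0.33],0],[8.5,[0,0,0],0]]' | sed -n 2,5p
```

```text
ee_pos: [0.505, 0.3967, 0.0583]
tcp_rot: [[-0.308, 0.951, -0.005], [0.951, 0.308, 0.004], [0.005, -0.004, -1.0]]
force: [-19.9, 9.1, 16.9]
grip_width: 0.0852
```

```bash
python3 -m jog '[[8.5,[-0.1,0.40,-0.26],0],[8.5,[0,0.42,-0.2],0],[8.5,[0,0,0],0]]' | sed -n 2,5p
```

```text
ee_pos: [0.5163, 0.3974, 0.0633]
tcp_rot: [[-0.308, 0.951, 0.001], [0.951, 0.308, 0.003], [0.002, 0.002, -1.0]]
force: [-0.2, -0.5, 0.9]
grip_width: 0.0848
```

```bash
python3 -m jog '[[8.5,[0,0,0],0],[8.5,[0,0,0],0]]' | sed -n 2,2p
python3 - <<'E'
from h import *
s=snapshot("side");t=snapshot("top")
for q in(s,t): print([ball(1,u,q) for u in(0,.4,.6,.8,1.,1.2,1.5,1.75)])
E
```

```text
ee_pos: [0.5164, 0.395, 0.0609]
[((303, 287), 188.0), ((298, 283), 80.0), ((294, 281), 31.0), ((290, 281), 23.0), ((286, 281), 177.0), ((282, 281), 204.0), ((275, 284), 205.0), ((270, 287), 205.0)]
[((126, 239), 143.0), ((123, 234), 192.0), ((121, 230), 108.0), ((119, 226), 79.0), ((117, 222), 167.0), ((116, 217), 238.0), ((115, 210), 255.0), ((114, 206), 64.0)]
```

```bash
python3 -m jog '[[8.5,[0,0.5,-0.1],0],[8.5,[0,0.5,0],0],[8.5,[0,0.5,0],0],[8.5,[0,0.5,0],0],[8.5,[0,0,0],0],[8.5,[0,0,0],0]]' | sed -n 2,4p
python3 - <<'E'
from h import *
s=snapshot("side")
print([ball(1,u,s) for u in(0,.4,.6,.8,1.,1.2,1.5,1.75)])
E
```

```text
ee_pos: [0.538, 0.4038, 0.0655]
tcp_rot: [[-0.307, 0.952, 0.005], [0.952, 0.307, 0.005], [0.003, 0.007, -1.0]]
force: [0.8, 5.8, 11.5]
[((303, 287), 199.0), ((298, 283), 203.0), ((294, 281), 120.0), ((290, 281), 95.0), ((286, 281), 108.0), ((282, 281), 46.0), ((275, 284), 195.0), ((270, 287), 206.0)]
```

```bash
python3 -m jog '[[8.5,[0,0.3,-0.5],0],[8.5,[0,0,-2],0],[8.5,[0,0,-4],0],[8.5,[0,0,-4],0],[8.5,[0,0,0],0],[8.5,[0,0,0],0]]' | sed -n 1,4p
python3 - <<'E'
from h import *
s=snapshot("side")
print([ball(1,u,s) for u in(0,.4,.6,.8,1.,1.2,1.5,1.6,1.7,1.75)])
togo(.4227,.3555,.12,107.7)
for n in("side","top"):
    q=snapshot(n)
    for r in landmark_of("carrier_A",n)[:2]: print(n,r["p"],atz(q,r["at"],.012))
E
```

```text
time_s: 40.95
ee_pos: [0.5394, 0.4027, 0.1687]
tcp_rot: [[-0.307, 0.952, 0.003], [0.952, 0.307, 0.001], [0.0, 0.003, -1.0]]
force: [-0.3, -0.3, -0.6]
[((303, 287), 221.0), ((298, 283), 205.0), ((294, 281), 202.0), ((290, 281), 206.0), ((286, 281), 207.0), ((282, 281), 103.0), ((275, 284), 204.0), ((273, 285), 111.0), ((271, 286), 45.0), ((270, 287), 42.0)]
pos [0.5384 0.4021 0.1667] yaw 107.87 shift cm [ -0.88 -12.44   4.67] turn 0.17 t 41.0 F [-0.4 -0.4 -0.6] w 0.0855
  shift if turned first [ -0.92 -12.44   4.67]
side 0.71 [0.41801489 0.35607475 0.012     ]
top 0.93 [0.42586143 0.35504155 0.012     ]
```

Finger A is up at its stop. Next I grip carrier A from above.

```bash
python3 -m jog '[[6,[-0.3,-4.15,0],0],[6,[-0.3,-4.15,0],0],[6,[-0.28,-4.15,0],0],[6,[0,0,0],0],[6,[0,0,4],0],[6,[0,0,0],0],[6,[0,0,0],0]]' | sed -n 2,2p
python3 -c "
from h import *
togo(.4227,.3552,.031,107.7)"
```

```text
ee_pos: [0.4217, 0.3552, 0.1261]
pos [0.4217 0.3552 0.1261] yaw 107.89 shift cm [-0.02  0.13  9.51] turn 0.19 t 41.9 F [0.  0.5 1.2] w 0.0596
  shift if turned first [-0.03  0.1   9.51]
```

```bash
python3 -m jog '[[6,[0,0.1,2],0],[6,[0,0,3],0],[6,[0,0,2.5],0],[6,[0,0,1.5],0],[6,[0,0,0.4],0],[6,[0,0,0],0],[1,[0,0,0],0],[1,[0,0,0],0],[1,[0,0,0],0],[1,[0,0,0],0],[1,[0,0,0],0],[1,[0,0,0],0]]'
```

```text
time_s: 43.1
ee_pos: [0.4245, 0.3569, 0.0349]
tcp_rot: [[-0.307, 0.952, 0.002], [0.952, 0.307, 0.002], [0.001, 0.003, -1.0]]
force: [-0.7, -0.2, 7.0]
grip_width: 0.0229
finger_force: 59.0
```

```bash
python3 -m jog '[[1,[0,0,-0.5],0],[1,[0,0,-1],0],[1,[0,0,-3],0],[1,[0,0,-4],0],[1,[0,0,-4],0],[1,[0,0,-1.5],0],[1,[0,0,0],0],[1,[0,0,0],0]]'
python3 - <<'E'
from h import *
a=np.radians(216.5)
togo(.5555+.083*np.cos(a),-.274+.083*np.sin(a),.175,126.5)
E
```

```text
time_s: 43.9
ee_pos: [0.4228, 0.3557, 0.1717]
tcp_rot: [[-0.307, 0.952, -0.001], [0.952, 0.307, -0.001], [-0.0, -0.001, -1.0]]
force: [-0.1, -0.9, -2.6]
grip_width: 0.0231
finger_force: 59.3
pos [0.4228 0.3557 0.1717] yaw 107.89 shift cm [-66.65 -14.59  -0.28] turn -18.61 t 43.9 F [-0.1 -0.9 -2.6] w 0.0231
  shift if turned first [-58.51 -35.09  -0.33]
```

```bash
python3 -m jog '[[1,[-2.2,-0.49,0],0],[1,[-4.44,-0.97,0],0],[1,[-4.44,-0.97,0],0],[1,[-4.44,-0.97,0],0],[1,[-4.44,-0.97,0],0],[1,[-4.44,-0.97,0],0],[1,[-4.44,-0.97,0],0],[1,[-4.44,-0.97,0],0],[1,[-4.44,-0.97,0],0],[1,[-4.44,-0.97,0],0],[1,[-4.44,-0.97,0],0],[1,[-4.44,-0.97,0],0],[1,[-4.44,-0.97,0],0],[1,[-4.44,-0.97,0],0],[1,[-4.44,-0.97,0],0],[1,[-2.2,-0.49,0],0],[1,[0,0,0],-6.2],[1,[0,0,0],-6.2],[1,[0,0,0],-6.2],[1,[0,0,0],0]]'
python3 -m jog '[[1,[0,0,0],0],[1,[0,0,0],0]]' >/dev/null
python3 - <<'E'
from h import *
a=np.radians(216.5)
togo(.5555+.083*np.cos(a),-.274+.083*np.sin(a),.033,126.5)
t=snapshot("top")
for n in ("cover_opening","cover_grip"):
    for r in landmark_of(n,"top")[:2]: print(n,r["p"],atz(t,r["at"],.064))
E
```

```text
time_s: 45.9
ee_pos: [0.4878, -0.321, 0.1696]
tcp_rot: [[-0.596, 0.803, -0.004], [0.803, 0.596, 0.003], [0.005, -0.001, -1.0]]
force: [0.1, 0.9, -1.9]
grip_width: 0.0229
finger_force: 59.3
pos [ 0.4889 -0.3215  0.1718] yaw 126.36 shift cm [-0.17 -0.11 13.88] turn -0.14 t 46.1 F [-0.8  0.4 -3.6] w 0.0229
  shift if turned first [-0.14 -0.12 13.88]
cover_grip 0.59 [ 0.55667029 -0.28276346  0.064     ]
cover_grip 0.27 [ 0.55452655 -0.26366157  0.064     ]
```

```bash
python3 -m jog '[[1,[-0.15,-0.1,2],0],[1,[0,0,4],0],[1,[0,0,3],0],[1,[0,0,2],0],[1,[0,0,1],0],[1,[0,0,1],0],[1,[0,0,0.5],0],[1,[0,0,0.2],0],[1,[0,0,0],0],[1,[0,0,0],0]]'| sed -n 2,5p
```

```text
ee_pos: [0.49, -0.3243, 0.0371]
tcp_rot: [[-0.595, 0.804, 0.001], [0.804, 0.595, -0.001], [-0.001, 0.0, -1.0]]
force: [0.5, 0.2, -1.7]
grip_width: 0.0228
```

```bash
python3 -m jog '[[1,[0,0,0.15],0],[1,[0,0,0],0],[1,[0,0,0],0]]'| sed -n 2,5p
```

```text
ee_pos: [0.4895, -0.3239, 0.0347]
tcp_rot: [[-0.595, 0.804, 0.0], [0.804, 0.595, -0.0], [-0.0, 0.0, -1.0]]
force: [0.4, 0.6, -2.2]
grip_width: 0.0232
```

```bash
python3 -m jog '[[1,[0,0,0.2],0],[1,[0,0,0.1],0],[1,[0,0,0],0],[1,[0,0,0],0]]'| sed -n 2,5p
python3 -m jog '[[3.6,[0,0,0],0],[3.6,[0,0,0],0],[3.6,[0,0,0],0],[3.6,[0,0,0],0],[3.6,[0,0,-1],0],[3.6,[0,0,-3],0],[3.6,[0,0,-4],0],[3.6,[0,0,-4],0],[3.6,[0,0,-1],0],[3.6,[0,0,0],0],[3.6,[0,0,0],0]]'| sed -n 1,5p
python3 - <<'E'
from h import *
togo(.5555,-.274,.075,126.5)
E
```

```text
ee_pos: [0.4894, -0.3238, 0.0315]
tcp_rot: [[-0.595, 0.804, -0.0], [0.804, 0.595, 0.0], [0.0, -0.0, -1.0]]
force: [-0.0, 0.4, -1.8]
grip_width: 0.0234
time_s: 49.05
ee_pos: [0.4891, -0.3235, 0.1608]
tcp_rot: [[-0.595, 0.804, -0.001], [0.804, 0.595, 0.001], [0.001, -0.0, -1.0]]
force: [0.1, 0.0, 0.2]
grip_width: 0.0361
pos [ 0.4891 -0.3235  0.1608] yaw 126.5 shift cm [0.02 8.29 8.58] turn -0.0 t 49.05 F [0.1 0.  0.2] w 0.0361
  shift if turned first [0.03 8.29 8.58]
```

```bash
python3 -m jog '[[6,[0,4.15,0],0],[6,[0,4.15,0],0],[6,[0,0,0],0],[6,[0,0,3],0],[6,[0,0,3.5],0],[6,[0,0,1.5],0],[6,[0,0,0.5],0],[6,[0,0,0],0],[6,[0,0,0],0],[0.5,[0,0,0],0],[0.5,[0,0,0],0],[0.5,[0,0,0],0],[0.5,[0,0,0],0],[0.5,[0,0,0],0],[0.5,[0,0,0],0]]'; python3 -m jog '[[0.5,[0,0,0],4],[0.5,[0,0,0],7.5],[0.5,[0,0,0],7.5],[0.5,[0,0,0],7.5],[0.5,[0,0,0],7.5],[0.5,[0,0,0],7.5],[0.5,[0,0,0],0]]'; python3 -c "
from h import *
togo(.5555,-.274,.075,54.5)"
```

```text
time_s: 50.55
ee_pos: [0.5565, -0.2748, 0.0777]
tcp_rot: [[-0.595, 0.804, 0.001], [0.804, 0.595, -0.001], [-0.001, 0.0, -1.0]]
force: [-2.7, 0.5, 6.4]
grip_width: 0.0127
finger_force: 59.7
time_s: 51.25
ee_pos: [0.5559, -0.275, 0.0777]
tcp_rot: [[0.092, 0.996, -0.0], [0.996, -0.092, -0.001], [-0.001, -0.0, -1.0]]
force: [-4.6, -0.4, 7.6]
grip_width: 0.0128
finger_force: 60.1
pos [ 0.5559 -0.275   0.0777] yaw 84.71 shift cm [ 0.1  -0.05  0.27] turn 30.21 t 51.25 F [-4.6 -0.4  7.6] w 0.0128
  shift if turned first [ 0.06 -0.09  0.27]
```

```bash
python3 -m jog '[[0.5,[0,0,0],7.5],[0.5,[0,0,0],7.5],[0.5,[0,0,0],7.5],[0.5,[0,0,0],7.5],[0.5,[0,0,0],0.2],[0.5,[0,0,0],0],[0.5,[0,0,0],0],[6,[0,0,0],0],[6,[0,0,0],0],[6,[0,0,0],0],[6,[0,0,0],0],[6,[0,0,-2],0],[6,[0,0,-4],0],[6,[0,0,-4],0],[6,[0,0,0],0]]'
python3 - <<'E'
from h import *
y=np.radians(17.7); ex=np.array([np.cos(y),np.sin(y)]); ey=np.array([-ex[1],ex[0]])
b=np.array([.487,.269])+.102*ey+.0836*ex; print("ball up",b)
togo(*b,.17,17.7)
E
```

```text
time_s: 52.75
ee_pos: [0.5597, -0.2765, 0.1844]
tcp_rot: [[0.576, 0.817, 0.01], [0.817, -0.576, -0.006], [0.001, 0.012, -1.0]]
force: [1.2, -1.3, 0.1]
grip_width: 0.06
finger_force: 0.0
ball up [0.53563113 0.39158863]
pos [ 0.5597 -0.2765  0.1844] yaw 54.8 shift cm [ 53.2  -40.48   1.02] turn 37.1 t 52.75 F [ 1.2 -1.3  0.1] w 0.06
  shift if turned first [ 18.02 -64.37   1.44]
```

```bash
python3 -m jog '[[0,[3.99,-2.75,0],0],[0,[3.99,-2.75,0],0],[0,[3.99,-2.75,0],0],[0,[3.99,-2.75,0],0],[0,[3.99,-2.75,0],0],[0,[3.99,-2.75,0],0],[0,[3.99,-2.75,0],0],[0,[3.99,-2.75,0],0],[0,[3.99,-2.75,0],0],[0,[3.99,-2.75,0],0],[0,[3.99,-2.75,0],0],[0,[3.99,-2.75,0],0],[0,[3.99,-2.75,0],0],[0,[3.99,-2.75,0],0],[0,[0,0,0],7.4],[0,[0,0,0],7.4],[0,[0,0,0],7.4],[0,[0,0,0],7.4],[0,[0,0,0],7.4],[0,[0,0,0],0]]' | sed -n 1,2p
python3 - <<'E'
from h import *
togo(.5675,.4018,.058,17.7)
t=snapshot("top"); s=snapshot("side")
cv2.imwrite("pics/z1.png",np.hstack([cv2.resize(t["img"][135:265,325:465],None,fx=2.8,fy=2.8,interpolation=cv2.INTER_CUBIC),cv2.resize(s["img"][110:240,210:350],None,fx=2.8,fy=2.8,interpolation=cv2.INTER_CUBIC)])[:,:,::-1])
E
```

```text
time_s: 54.75
ee_pos: [0.5635, 0.404, 0.176]
pos [0.5635 0.404  0.176 ] yaw 17.68 shift cm [ 0.33  0.33 11.8 ] turn -0.02 t 54.75 F [-0.2 -0.5 -0.4] w -0.0
  shift if turned first [ 0.32  0.33 11.8 ]
```

View pics/z1.png

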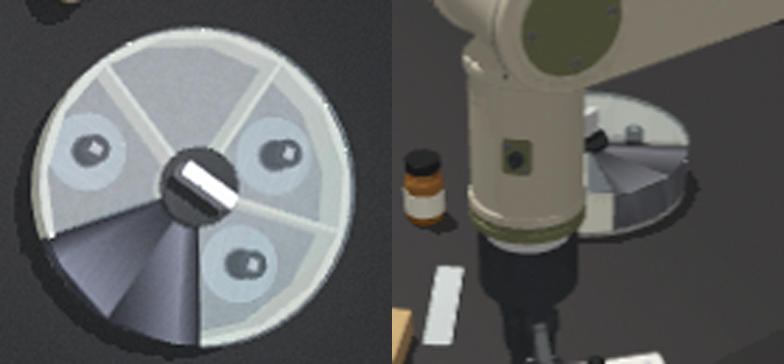

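The top view shows three carriers standing upright in compartments 4, 2 and 1, with the opening squarely over the blank sector. That leaves finger A to fold down.

```bash
python3 -m jog '[[0,[0.4,0.33,3],0],[0,[0,0,4],0],[0,[0,0,3],0],[0,[0,0,1.8],0],[0,[0,0,0],0],[0,[0,0,0],0]]' | sed -n 2,4p
python3 -m jog '[[0,[-0.5,0,0],0],[0,[-0.5,0,0],0],[0,[-0.7,0,0],0],[0,[-0.7,0,0],0],[0,[-0.7,0,0],0],[0,[-0.7,0,0],0],[0,[0,0,0],0]]' | sed -n 2,4p
```

```text
ee_pos: [0.5689, 0.4023, 0.0596]
tcp_rot: [[0.952, 0.307, 0.001], [0.307, -0.952, 0.0], [0.001, -0.0, -1.0]]
force: [0.1, -0.6, 0.6]
ee_pos: [0.5349, 0.3918, 0.0628]
tcp_rot: [[0.952, 0.306, 0.008], [0.306, -0.952, 0.004], [0.009, -0.002, -1.0]]
force: [5.4, 1.4, 3.1]
```

```bash
python3 -m jog '[[0,[-0.7,0,0],0],[0,[-0.7,0,0],0],[0,[-0.7,0,0],0],[0,[-0.7,0,0],0],[0,[-0.7,0,0],0],[0,[-0.7,0,0],0],[0,[0,0,0],0]]' | sed -n 2,4p
python3 - <<'E'
from h import *
s=snapshot("side")
print([ball(1,u,s) for u in(-.03,0,.4,.6,.8,1.,1.2,1.5,1.75)])
E
```

```text
ee_pos: [0.4906, 0.377, 0.0578]
tcp_rot: [[0.952, 0.306, -0.002], [0.306, -0.952, -0.001], [-0.002, 0.0, -1.0]]
force: [-0.5, -0.6, -0.1]
[((303, 287), 28.0), ((303, 287), 28.0), ((298, 283), 194.0), ((294, 281), 54.0), ((290, 281), 31.0), ((286, 281), 111.0), ((282, 281), 203.0), ((275, 284), 204.0), ((270, 287), 220.0)]
```

```bash
python3 -m jog '[[0,[0,0,-4],0],[0,[0,0,-4],0],[0,[0,0,-4],0],[0,[0,0,-4],0],[0,[4,0,0],0],[0,[4,0,0],0],[0,[0,0,0],0],[0,[0,0,0],0]]' | sed -n 1,4p
python3 - <<'E'
from h import *
s=snapshot("side");t=snapshot("top")
for st in(1,0,-1): print([ball(st,u,s)[1] for u in(0,.4,.8,1.2,1.75)],[ball(st,u,t)[1] for u in(0,.4,.8)])
for n,z in(("ruler",0),("slide_box",0),("oil_bottle",0),("cover_opening",.064),("blank",.058),("stored_1",.008)):
    for c,q in(("top",t),("side",s)):
        for r in landmark_of(n,c)[:3]:
            if r["p"]>.4: print(n,c,round(r["p"],2),atz(q,r["at"],z).round(3))
E
```

```text
time_s: 57.7
ee_pos: [0.5686, 0.4017, 0.2166]
tcp_rot: [[0.952, 0.305, -0.003], [0.305, -0.952, -0.001], [-0.003, 0.001, -1.0]]
force: [0.1, -0.4, 0.2]
[48.0, 228.0, 211.0, 210.0, 211.0] [92.0, 254.0, 244.0]
[41.0, 181.0, 223.0, 210.0, 214.0] [109.0, 245.0, 184.0]
[40.0, 67.0, 68.0, 63.0, 98.0] [103.0, 228.0, 196.0]
ruler top 0.77 [0.698 0.006 0.   ]
ruler side 0.71 [ 0.48  -0.318  0.   ]
ruler side 0.66 [ 0.692  0.017 -0.   ]
slide_box top 0.82 [0.748 0.116 0.   ]
slide_box side 0.71 [0.753 0.127 0.   ]
oil_bottle top 0.56 [ 0.746 -0.178  0.   ]
oil_bottle side 0.6 [ 0.748 -0.181  0.   ]
cover_opening side 0.66 [ 0.49  -0.22   0.064]
cover_opening side 0.56 [0.498 0.353 0.064]
blank top 0.58 [ 0.489 -0.232  0.058]
blank side 0.88 [ 0.487 -0.218  0.058]
```

All three fingers are down, the opening is over the blank, and the ruler, jar and box haven't moved. I'm handing the job in.

```bash
python3 -c "
from h import *
print(robot.sign_off())"
```

```text
the job is handed in; nothing more can be done
None
```

I handed the job in at about 58 s of the 210 s; the camera checks looked right, but sign-off returned no verdict. Carriers D and A stand in compartments 4 and 1, the stored one is still in 2, the opening is over the blank, all three fingers are down and the ruler, jar and box are where they were.

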